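# Pull the drying cabinet's vent flap shut with the hook pole

### The arm

A 7-joint arm with a two-finger parallel gripper is mounted at the origin on a cart in front of the work surface, level with it; the furniture and walls round the work are solid. World frame = base frame: x ahead of the robot, y to its left, z up, the work surface at z = 0. Lengths are in m, angles in rad, forces in N, time in s.
With the tool pointing down it reaches from about 0.4 to 0.85 m from the base axis. Payload 4.5 kg.
Tool frame: the origin (TCP) lies on the centre line of the jaws, within the pads' length; the fingertips stand r.tcp_to_tips ahead of it and the grasp point (between the pads) lies 11 mm behind it (r.tcp_to_tips is the distance from the TCP to the fingertips, in m); y points along the fingers, x is the direction in which the jaws open and shut, and the axes are right-handed (so a half turn about y gives the same grasp; the last joint's range is limited). The gripper opens to 88 mm and grips with 3 to 60 N. Pads are 18 mm wide; open, the fingers measure 123 mm over their backs; the gripper's body (75 mm by 187 mm) begins 45 mm behind the grasp point.
Start: joints at [-1.265, 0.689, -0.195, 1.565, 0.157, 0.902, -0.215], TCP at [0.168, 0.602, 0.213] pointing down, gripper open.
Joint ranges: [-3.01, 3.01], [-0.46, 2.08], [-1.47, 1.51], [0.13, 2.56], [-1, 4.14], [0.04, 2.09], [-2.66, 2.66]. Speed limits (rad/s): [2.57, 2.57, 3.14, 3.14, 3.14, 3.14, 3.14].

### API

Orientations are given as a unit quaternion [x, y, z, w].
In Python, from plant import r gives the robot as it stands. The module is installed in compiled form; this text tells all that it offers.
- The arm moves only by the shell command python3 -m inch 'ROWS' [OPENING] [FORCE]. ROWS is text: rows parted by semicolons, each of 4 numbers parted by spaces: the shift along the tool's x, y, z in mm, then the turn about the tool's y in degrees. In form: x y z spin; .... A call has 1 to 10 rows; each row is the pose to reach, as a shift and turn from the pose commanded when the call began, along the tool's axes at that moment; what a row does not reach only later rows make up. A row lasts 1/10 s, in which the tool goes at most 50 mm and 8.59 degrees, less where a joint would pass 70% of its speed; a pose out of reach is approached as far as the arm can. A call with a gripper value outside its range is refused whole. OPENING is the gripper command: -1 is shut, 1 is fully open, values between are in proportion, set as the call begins (- or left out, the last holds). The fingers move at their own pace and stop on an object; FORCE is the grip in N (left out, the last holds). Time passes only in rows, so rows that repeat a pose let the fingers close. It gives the time, the measured TCP pose, the force and the opening at its end, in the units of the state.
- r.get_state(): the state, without advancing time (a new reading comes with each control period).
- r.snapshot(name): name is "side" or "top"; returns a dict with "frame" (480x640x3 uint8, red, green, blue), "intrinsics" (3x3 intrinsics, pixels), "dist_coeffs" ([k1, k2, p1, p2, k3] as OpenCV has them; the pictures are not rectified), "R" (3x3) and "t" (3): a world point X has camera coordinates R X + t. Camera axes: x right, y down, z forward; pixel columns grow to the right and rows downward; lengths in m; the calibration is good to about 2 mm. A picture is of the moment at which its call begins. There is no depth.
- r.finish_job(): hands the job in, once; it reports no verdict.
Trained networks look in the newest picture that a camera, given by its name, has taken for a name from the list of things; names that differ only in an ending like _2 or _b are one class to them, and where a whole thing is asked for, a point or a joint stands for the part that bears it (a point fixed in the world has none). Each returns a list of dicts, best first, with "p" (0 to 1); they miss things now and then, are a little off and sometimes report something else, mostly with a low value. They report only what shows in the picture. A call takes as long as a camera call.
- r.trace(camera, name): "region" (480x640 bool, what is visible of it) and "centre" ([row, column] in pixels, amid what is visible of it).
- r.tip_of(camera, name): "centre" ([row, column] in pixels: a listed point, or the origin of a listed thing).
The state is a dict: "clock": time; "q": joint angles; "qd": joint speeds; "joint_torque": joint torques, N m; "tool_pos": TCP position; "eef_rot": TCP orientation; "contact_force": force on the tool from outside, world axes, zero at the start; "moment": the same for the moment, N m; "opening": opening from 0.0 (shut) to 1.0 (fully open).
Only numpy, scipy, OpenCV 4.12 (cv2) and the standard library are available. Lean on these libraries where they do the work, as an engineer would, in place of code of your own. Each camera call takes 0.05 s, during which the arm holds its last target.

### The job

Take the hook pole from its wooden rest, hook it from above into the ring eye of the drying cabinet's open vent flap and gently pull the flap fully shut until its catch snaps and holds it (never more than 10 N on the flap). Then unhook the pole and lay it back in both notches of its rest. Touch the cabinet and flap with the pole only, and leave the other things on the bench undisturbed.

Things in the scene. Friction and masses are not known exactly. Their poses are not given: they have to be found in the camera images.
- pole_grip (a point): Loose hook pole, 263 mm, 90 g, level in its rest. Point: middle of its flat wooden handle (136 long, 12 wide, 20 mm high); grip it here from above across the 12 mm, between the rest's posts. x axis: along the pole to the hook; z up. A 6 mm steel rod goes on from the handle and at x = +180 mm bends straight down into a round hook finger, 6 mm thick. Balances within 25 mm of here.
- hook_tip (a point): Lowest point of the hook finger: 177 mm ahead of pole_grip and 30 mm below it in the pole's frame (the last few mm curl 3 mm back towards the handle). Same axes as pole_grip.
- rest_seat (a point): Fixed wooden pole rest: two posts 100 mm apart along its x axis, each 10 mm thick, 40 mm wide, top 80 mm above the bench, with a notch 18 mm wide, flared above, floor 62 mm above the bench. Point: half-way between the posts, 72 mm above the bench, where the handle's middle lies when home (within 10 mm along x). x axis: towards the hook of a pole lying in it; z up.
- cabinet: Fixed grey drying cabinet, 120 mm deep (x), 180 wide (y), 354 high. Origin: centre of its underside; x axis points from its front to its back, z up; front face at x = -60 mm. Below is a fixed clear pane; above, an opening 136 mm wide from z = 140 to 328 mm, which the vent flap closes.
- vent_flap (a joint): Angle (rad) of the vent flap, 173 high x 130 x 8 mm, hinged at its lower edge (cabinet x -54, z 140 mm). 0 = upright; growing = top tips inward (cabinet +x). A light spring throws it open (0.4-0.6). A ball catch resists just before the stop: pull at the eye rises to 3-8 N, drops as it snaps over, climbs steeply at the stop. Stop adjustable, setting unknown: caught, it reads -0.05 to 0.085.
- eye (a point): Centre of the steel ring eye on the flap's front: hole 24 mm across, wire 5 mm. 120 mm up the flap from the hinge line, 31 mm out from the flap's middle plane; turns with the flap (z axis = axis of the hole, upright when shut); stays 260 to 264 mm above the bench. The hook finger goes down through the hole and pulls to the cabinet's front (-x).
- eye_loupe_2_mid (a point): Bystander: black eye loupe 42 mm across, 35 mm high, standing; point 6 mm above its underside.
- thread_spool_mid (a point): Bystander: wooden thread spool 28 mm across, 30 mm high; point 6 mm above its underside.
- round_tin_mid (a point): Bystander: flat round tin 35 mm across, 12 mm high; its centre.
- dial_gauge_mid (a point): Bystander: pocket dial gauge 70 x 49 x 12 mm lying on its back; its centre.
- small_hammer_mid (a point): Bystander: small hammer 149 mm long lying flat; its middle.

How it is judged:
On the way, in this order (a step that is already met when the one before it is completed fails the run):
1. the pole's hook finger stands in the ring eye while the flap is still open (z of hook_tip in the frame of eye below -0.003 m and distance between hook_tip and eye below 0.028 m and value of joint vent_flap above 0.25 rad), for 0.2 s.
2. the flap is pulled shut with the hook still in the eye (value of joint vent_flap below 0.1 rad and distance between hook_tip and eye below 0.032 m), for 0.2 s.
At the end, for the whole second after the job is handed in: The flap is caught shut (reads below 0.1 rad) and the pole lies at rest, hook down, in both notches of its rest: handle middle within 25 mm of the seat point horizontally and 5 mm in height, in line within 0.1 rad (value of joint vent_flap below 0.1 rad and horizontal distance between pole_grip and rest_seat below 0.025 m and z of pole_grip in the frame of rest_seat between -0.005 and 0.005 m and angle between the x axis of pole_grip and the x axis of rest_seat, either way round below 0.1 rad and angle between pole_grip's own z axis and vertical below 0.2 rad and linear speed of pole below 0.02 m/s); the robot touches nothing.
It fails at once if the flap is pulled or pushed with more than 10 N (contact force between pole and vent_flap above 10 N).
It fails at once if the robot itself touches the cabinet or flap (contact force between any of the fingers, the arm and cabinet above 0.5 N).
It fails at once if a bystander is moved by more than 20 mm (distance of any of eye_loupe_2_mid, thread_spool_mid, round_tin_mid, dial_gauge_mid, small_hammer_mid from where it was at the start of the episode above 0.02 m).
It also fails if it takes over 72 s, if anything falls off the work surface, if the arm or the gripper's body presses on something with over 40 N, if the wrist force passes 120 N, or if a joint passes its speed limit or range.

## Working session

There is one attempt and no reset: what is moved stays moved. The work goes in short steps, Python scripts to look and compute and a shell command to move; the robot and the scene stay as the last step left them, time stands still between calls to the robot, and variables do not carry over. Pictures are saved under pics/ and viewed, and the job is handed in when it is done.

```bash
mkdir -p pics
cat > h.py <<'E'
import numpy as np, cv2
from plant import r
from scipy.spatial.transform import Rotation as Rot
def snap(c,fn=None):
    s=r.snapshot(c)
    if fn: cv2.imwrite('pics/'+fn,s['frame'][:,:,::-1])
    return s
def ray(s,px): # px row,col
    p=cv2.undistortPoints(np.array([[[px[1],px[0]]]],float),np.array(s['intrinsics'],float),np.array(s['dist_coeffs'],float))[0,0]
    R=np.array(s['R']);t=np.array(s['t'])
    o=-R.T@t; d=R.T@np.array([p[0],p[1],1]); return o,d/np.linalg.norm(d)
def atz(s,px,z):
    o,d=ray(s,px); return o+d*(z-o[2])/d[2]
def tri(s1,p1,s2,p2):
    o1,d1=ray(s1,p1);o2,d2=ray(s2,p2)
    A=np.stack([d1,-d2],1);k=np.linalg.lstsq(A,o2-o1,rcond=None)[0]
    a=o1+k[0]*d1;b=o2+k[1]*d2
    return (a+b)/2,np.linalg.norm(a-b)
def proj(s,X):
    R=np.array(s['R']);t=np.array(s['t'])
    p=cv2.projectPoints(np.array([X],float),cv2.Rodrigues(R)[0],t,np.array(s['intrinsics'],float),np.array(s['dist_coeffs'],float))[0][0,0]
    return p[::-1]
E
python3 - <<'E'
from h import *
S={c:snap(c,c+'0.png') for c in('side','top')}
print(r.tcp_to_tips)
st=r.get_state();print(st['clock'],st['tool_pos'],st['eef_rot'],st['opening'],st['contact_force'])
print(Rot.from_quat(st['eef_rot']).as_matrix())
for c in S: print(c,-np.array(S[c]['R']).T@S[c]['t'])
for n in ['pole_grip','hook_tip','rest_seat','cabinet','vent_flap','eye','eye_loupe_2_mid','thread_spool_mid','round_tin_mid','dial_gauge_mid','small_hammer_mid']:
    P={}
    for c in S:
        try:
            l=r.tip_of(c,n); print(n,c,[(np.round(x['centre'],1).tolist(),round(x['p'],2)) for x in l[:3]])
            if l:P[c]=l[0]['centre']
        except Exception as e: print(n,c,e)
    if len(P)==2: print('   ',tri(S['side'],P['side'],S['top'],P['top']))
print(r.get_state()['clock'])
E
```

```text
0.008
0.1 [0.16767747 0.6014884  0.21209842] [ 0.56348182  0.42725944 -0.42809863 -0.56273366] 1.0010717954213302 [ 0.04486058 -0.0554442  -0.04006745]
[[ 2.68361880e-01 -3.05163738e-04 -9.63318124e-01]
 [ 9.63316868e-01 -1.56040296e-03  2.68362024e-01]
 [-1.58505881e-03 -9.99998736e-01 -1.24783296e-04]]
side [ 0.18937714 -0.94508861  0.55307022]
top [0.26202861 0.06359205 1.4620589 ]
pole_grip side [([327.9, 329.0], 0.84)]
pole_grip top [([248.4, 399.0], 0.68), ([196.6, 278.6], 0.54)]
    (array([ 0.47692714, -0.18227851,  0.07249198]), np.float64(0.006519418518850502))
hook_tip side []
hook_tip top [([225.6, 345.4], 0.63)]
rest_seat side [([329.4, 329.8], 0.86), ([309.4, 250.4], 0.51)]
rest_seat top [([248.5, 402.3], 0.57)]
    (array([ 0.4757752 , -0.19157399,  0.0749902 ]), np.float64(0.008056361297596484))
cabinet side [([269.4, 338.5], 0.77)]
cabinet top [([199.7, 278.9], 0.7), ([179.6, 280.7], 0.48)]
    (array([0.63756835, 0.18951127, 0.00537121]), np.float64(0.0022376730243161215))
vent_flap side it knows: cabinet, dial_gauge_mid, eye, eye_loupe_2_mid, hook_tip, pole_grip, r
[... 575 characters left out ...]
ol_mid side [([284.8, 244.9], 0.73)]
thread_spool_mid top [([275.6, 267.8], 0.44)]
    (array([ 0.39626306,  0.21442846, -0.00874692]), np.float64(0.004224398662122718))
round_tin_mid side [([309.4, 247.2], 0.66)]
round_tin_mid top [([283.2, 318.1], 0.48)]
    (array([0.37250195, 0.05676801, 0.00749324]), np.float64(0.002683337854249253))
dial_gauge_mid side [([399.7, 425.3], 0.65)]
dial_gauge_mid top [([223.6, 446.0], 0.48)]
    (array([ 0.57825913, -0.34770958,  0.00363217]), np.float64(0.005364226234391756))
small_hammer_mid side [([253.0, 248.5], 0.57)]
small_hammer_mid top [([254.4, 203.1], 0.62)]
    (array([ 0.45399575,  0.42270297, -0.01106161]), np.float64(0.002193128659228805))
1.1
```

View pics/side0.png

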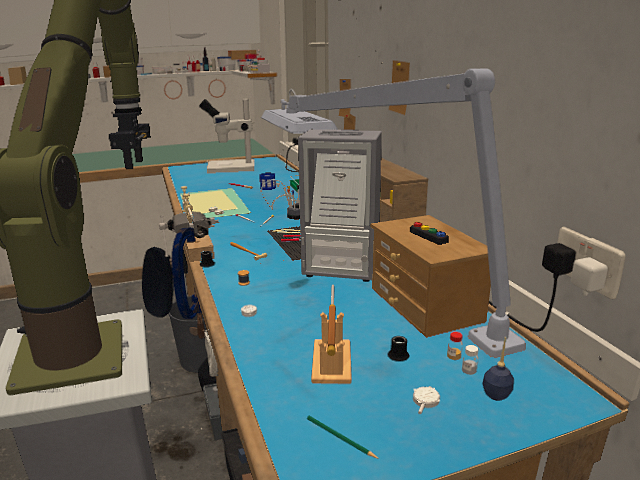

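View pics/top0.png

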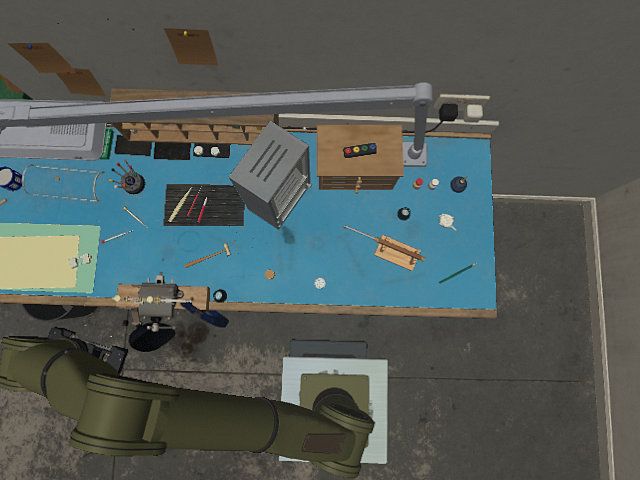

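Run:
```python
import cv2
a=cv2.imread('pics/side0.png')[130:380,250:420]; b=cv2.imread('pics/top0.png')[150:290,240:440]
cv2.imwrite('pics/a.png',cv2.resize(a,None,fx=2.4,fy=2.4,interpolation=2));cv2.imwrite('pics/b.png',cv2.resize(b,None,fx=4,fy=4,interpolation=2))
```

```text
(no output)
```

View pics/a.png

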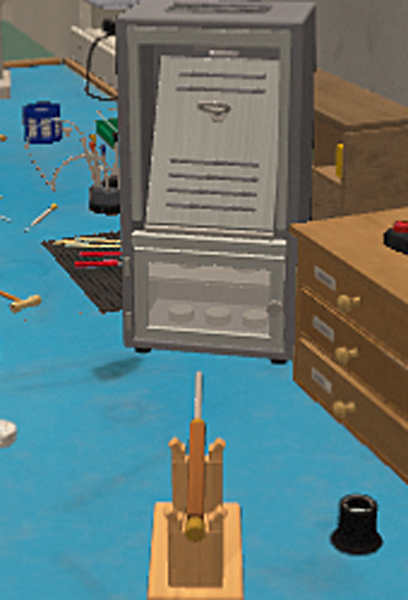

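View pics/b.png

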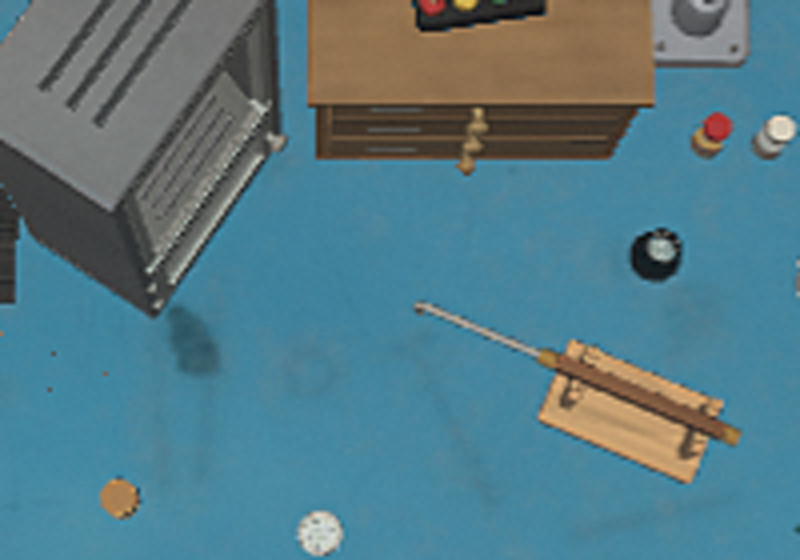

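The side view shows the flap open with its eye at about (col 339, row 174). The pole lies in its rest, with the handle centre at (329, 328). In the top view the pole runs from its tail at (423, 259) to the hook at (345, 226). The loupe sits at (404, 213), well clear. Next I'll zoom in on the cabinet for its yaw and the eye.

Run:
```python
import cv2
a=cv2.imread('pics/side0.png')[120:290,290:390]; b=cv2.imread('pics/top0.png')[115:235,220:320]
cv2.imwrite('pics/a2.png',cv2.resize(a[:100],None,fx=6,fy=6,interpolation=2));cv2.imwrite('pics/b2.png',cv2.resize(b,None,fx=5,fy=5,interpolation=2))
```

```text
(no output)
```

View pics/a2.png

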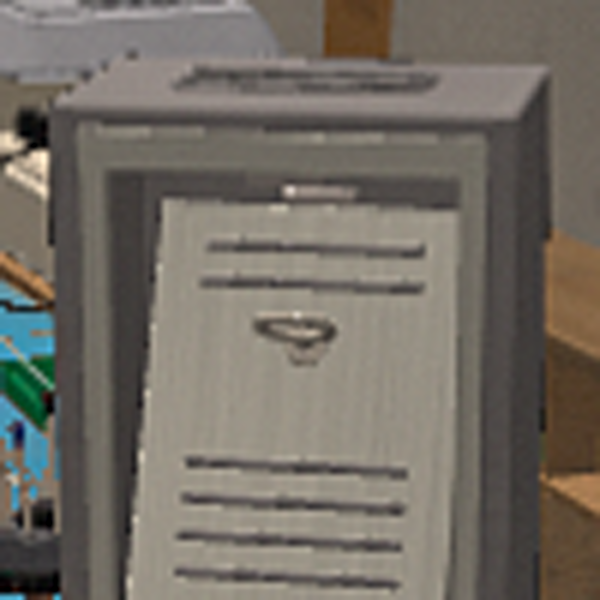

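View pics/b2.png

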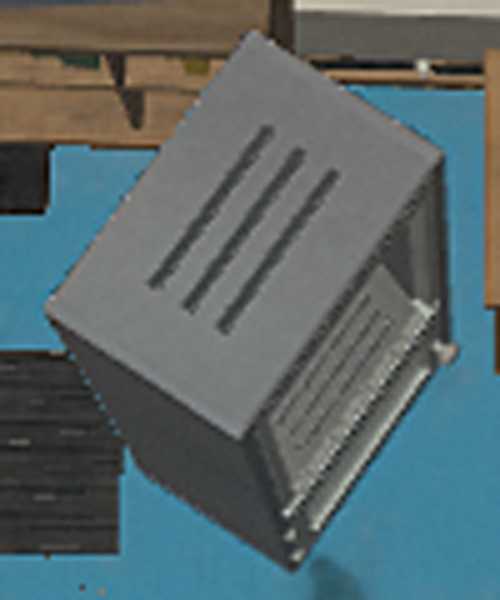

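```bash
cat > geo.py <<'E'
from h import *
s=snap('side');t=snap('top')
c=[(115+b/5,220+a/5) for a,b in[(255,30),(445,155),(245,440),(47,305)]]
C=np.array([atz(t,p,.354) for p in c]); print(C.round(4))
BR,FR,FL,BL=C[:,:2]
print('w',np.linalg.norm(FR-FL),np.linalg.norm(BR-BL),'d',np.linalg.norm(FR-BR),np.linalg.norm(FL-BL))
v=(FL-FR)+(BL-BR); yw=np.arctan2(v[1],v[0])-np.pi/2; u=(BR-FR)+(BL-FL);yw2=np.arctan2(u[1],u[0])
print('yaw',np.degrees(yw),np.degrees(yw2)); cen=C.mean(0)[:2];print('cen',cen)
# bottom front corners in top image
for p in [(115+570/5,220+293/5)]: print('FLbottom',atz(t,p,0.0))
yaw=(yw*.7+yw2*.3); X=np.array([np.cos(yaw),np.sin(yaw)]);Y=np.array([-X[1],X[0]])
for px in[(175.2,339.3),(174.5,339.3)]:
  for z in(.260,.262,.264):
    e=atz(s,px,z);d=e[:2]-cen; print('eye',z,e.round(4),'cab xy',d@X,d@Y)
# flap top corners: side px (163,200),(458,210)
# solve for flap angle: corner cabinet coords x=-54+173sin a, z=140+173cos a
for px,sy in[((120+203/6,290+165/6),65),((120+210/6,290+458/6),-65)]:
  for a in(.4,.45,.5,.55,.6):
    xx=-.054+.173*np.sin(a)-.004*np.cos(a); zz=.140+.173*np.cos(a)+.004*np.sin(a)
    P=np.r_[cen+X*xx+Y*sy/1000,zz]; print(a,(proj(s,P)-px).round(1))
for a in(.4,.5,.6):
  xx=-.054+.12*np.sin(a)-.031*np.cos(a);zz=.14+.12*np.cos(a)+.031*np.sin(a);print('eye model',a,xx,zz,proj(s,np.r_[cen+X*xx,zz]))
# pole
h1=atz(t,(239.25,376.75),.078);h2=atz(t,(259,423.25),.078);tip=atz(t,(225.6,345.4),.055)
print('handle',h1,h2,(h1+h2)/2,np.linalg.norm(h1-h2),'ang',np.degrees(np.arctan2(*(h1-h2)[:2][::-1])))
g=(h1+h2)/2; print('tip ang',np.degrees(np.arctan2(tip[1]-g[1],tip[0]-g[0])),np.linalg.norm((tip-g)[:2]))
for z in(.072,.082):print('grip net',atz(t,(248.4,399.0),z),atz(s,(327.9,329),z))
E
python3 geo.py
python3 - <<'E'
import cv2
b=cv2.imread('pics/top0.png')[215:275,335:435]
cv2.imwrite('pics/b3.png',cv2.resize(b,None,fx=8,fy=8,interpolation=2))
b=cv2.imread('pics/side0.png')[275:385,285:375]
cv2.imwrite('pics/a3.png',cv2.resize(b,None,fx=5,fy=5,interpolation=2))
E
```

```text
[[0.7503 0.1888 0.354 ]
 [0.6871 0.0911 0.354 ]
 [0.5378 0.1832 0.354 ]
 [0.6029 0.2837 0.354 ]]
w 0.17541447439246077 0.17524309981171698 d 0.1164408170082897 0.11973568814550685
yaw 57.76756772898081 57.0896238115032
cen [0.64453072 0.18670795]
FLbottom [0.54210164 0.18686304 0.        ]
eye 0.26 [0.6299 0.1633 0.26  ] cab xy -0.027600532762870365 -0.00022791087050150034
eye 0.262 [0.6269 0.1557 0.262 ] cab xy -0.03559691860397488 -0.0017474776548723728
eye 0.264 [0.6239 0.1482 0.264 ] cab xy -0.043593304445079584 -0.0032670444392433663
eye 0.26 [0.6325 0.1697 0.26  ] cab xy -0.020815421905723903 0.001063380097855436
eye 0.262 [0.6294 0.1621 0.262 ] cab xy -0.028858111399040865 -0.0004649988473132784
eye 0.264 [0.6264 0.1545 0.264 ] cab xy -0.03690080089235758 -0.0019933777924819674
0.4 [ 0.1 -1.8]
0.45 [ 0.9 -1.1]
0.5 [ 1.7 -0.3]
0.55 [2.8 0.4]
0.6 [4.  1.1]
0.4 [0.8 2.8]
0.45 [1.6 3.3]
0.5 [2.5 3.7]
0.55 [3.5 4. ]
0.6 [4.7 4.4]
eye model 0.4 -0.035822689737051376 0.2625992878919144 [174.94051079 338.54627376]
eye model 0.5 -0.023673994786097195 0.26017209912357503 [174.73223155 339.51665943]
eye model 0.6 -0.011828307254795785 0.2565441904644075 [175.04966934 340.443765  ]
handle [ 0.50502789 -0.1151471   0.078     ] [ 0.44941949 -0.25492811  0.078     ] [ 0.47722369 -0.1850376   0.078     ] 0.15043611638547028 ang 68.30609251283133
tip ang 66.43113466184985 0.17836233976806853
grip net [ 0.48020908 -0.18324106  0.072     ] [ 0.47374259 -0.18172256  0.072     ]
grip net [ 0.4786395  -0.18146535  0.082     ] [ 0.46783149 -0.19759064  0.082     ]
```

View pics/b3.png

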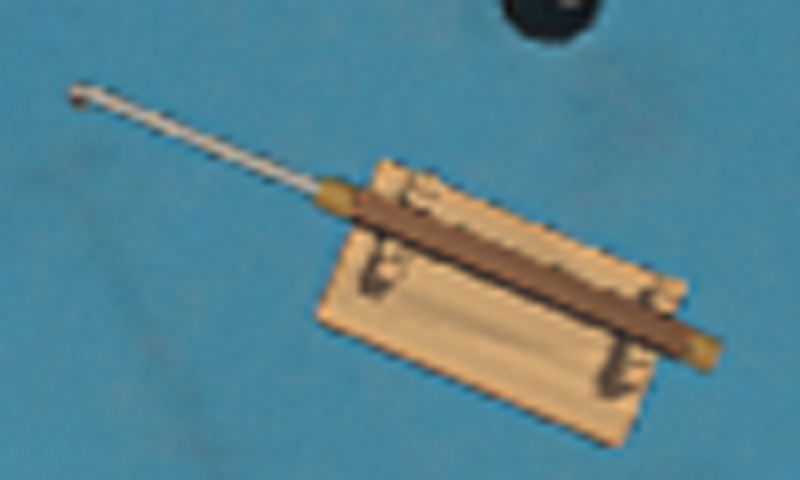

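View pics/a3.png

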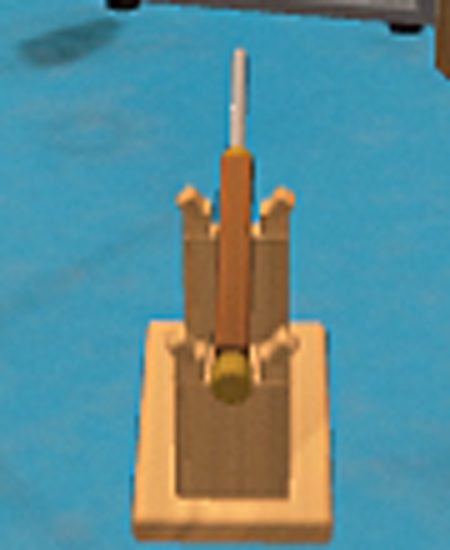

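```bash
cat > go.py <<'E'
import sys
from h import *
def go(x,y,z,ang):
    st=r.get_state();R=Rot.from_quat(st['eef_rot']).as_matrix();p=np.array(st['tool_pos'])
    d=R.T@(np.array([x,y,z])-p)*1000; a=np.degrees(np.arctan2(R[1,0],R[0,0]))
    sp=-((ang-a+180)%360-180)
    print('t',round(st['clock'],2),'pos',p.round(4),'xang',round(a,2),'down',R[:,1].round(4),'op',round(st['opening'],3),'F',np.round(st['contact_force'],2)); print('shift',d.round(1),'spin',round(sp,1))
go(*map(float,sys.argv[1:5]))
E
python3 go.py .40 .25 .25 30
python3 - <<'E'
from h import *
s=snap('top')
f=lambda a,b:(215+b/8,335+a/8)
a=atz(s,f(75,90),.076);b=atz(s,f(707,350),.076);print(a,b,np.degrees(np.arctan2(*(a-b)[:2][::-1])),np.linalg.norm(a-b))
u=(a-b)/np.linalg.norm(a-b); print('grip',a-.183*u)
# side: handle middle plane
p1=atz(s,f(340,190),.076);p2=atz(s,f(710,350),.076);print((p1+p2)/2)
E
```

```text
t 1.2 pos [0.1678 0.6021 0.2128] xang 74.43 down [ 0.e+00  1.e-04 -1.e+00] op 0.993 F [-0.07 -0.    0.25]
shift [-276.8  -37.2 -318.2] spin 44.4
[ 0.54216864 -0.01722699  0.076     ] [ 0.45045502 -0.25577306  0.076     ] 68.96978576730993 0.2555691947730904
grip [ 0.47649722 -0.1880376   0.076     ]
[ 0.4787311  -0.18727959  0.076     ]
```

```bash
python3 -m inch '-28 -4 -32 5;-56 -8 -64 10;-84 -12 -96 15;-112 -16 -128 20;-140 -20 -160 25;-168 -24 -192 30;-196 -28 -224 35;-224 -32 -256 40;-252 -36 -288 44;-277 -37 -318 44'; python3 go.py .45 -.02 .25 0
```

```text
clock: 2.25
tool_pos: [0.4009, 0.2482, 0.2505]
eef_rot: [-0.682, -0.185, 0.184, 0.683]
contact_force: [0.1, 0.0, -0.3]
opening: 0.995
t 2.25 pos [0.4009 0.2482 0.2505] xang 30.31 down [ 1.3e-03  5.0e-04 -1.0e+00] op 0.995 F [ 0.09  0.05 -0.28]
shift [ -93.     0.4 -256.4] spin 30.3
```

```bash
python3 -m inch '-14 0 -38 5;-28 0 -76 10;-42 0 -114 15;-56 0 -152 20;-70 0 -190 25;-84 0 -228 30;-93 0 -256 30' ; python3 go.py .478 -.186 .15 -22
```

```text
clock: 2.95
tool_pos: [0.4494, -0.0207, 0.2501]
eef_rot: [0.707, 0.001, -0.001, -0.707]
contact_force: [0.3, -0.1, -0.2]
opening: 1.0
t 2.95 pos [ 0.4494 -0.0207  0.2501] xang 0.18 down [ 7.e-04 -8.e-04 -1.e+00] op 1.0 F [ 0.3  -0.1  -0.23]
shift [  28.   100.2 -165.3] spin 22.2
```

```bash
python3 -m inch '7 20 -41 7;14 45 -82 14;21 70 -123 20;28 100 -165 22;28 100 -165 22' 0 ; python3 go.py .478 -.186 .063 -22
python3 - <<'E'
from h import *
s=snap('side','s1.png');f=s['frame'][230:400,250:420,::-1];cv2.imwrite('pics/s1c.png',cv2.resize(f,None,fx=3.5,fy=3.5,interpolation=2))
E
```

```text
clock: 3.45
tool_pos: [0.4769, -0.1889, 0.1471]
eef_rot: [0.695, -0.137, 0.134, -0.693]
contact_force: [-0.4, 0.7, 0.7]
opening: 0.573
t 3.45 pos [ 0.4769 -0.1889  0.1471] xang -22.09 down [-0.0035 -0.003  -1.    ] op 0.573 F [-0.43  0.7   0.75]
shift [ 0.2 84.1  3.4] spin -0.1
```

View pics/s1c.png

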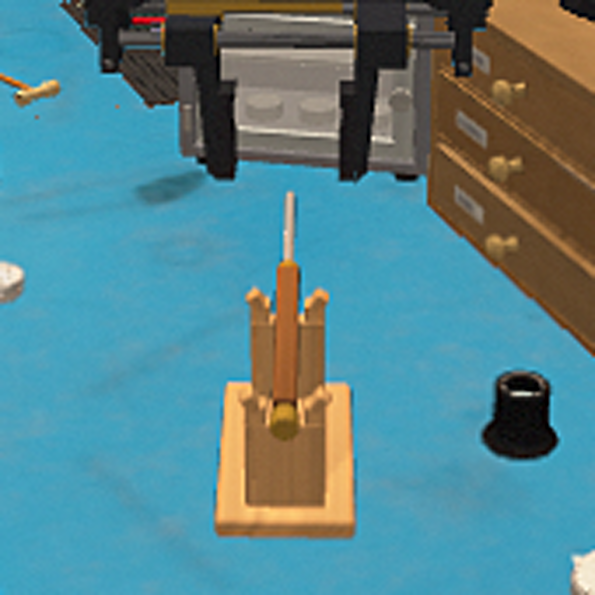

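The fingers (at x≈218 and 355 in the crop) are centred over the handle (x≈287). I'll go down and grip.

```bash
python3 -m inch '0 30 1 0;0 60 2 0;0 80 3 0;0 84 3 0;0 84 3 0' 0 ; python3 -m inch '0 0 0 0;0 0 0 0;0 0 0 0;0 0 0 0;0 0 0 0;0 0 0 0' -1 45; python3 go.py .478 -.186 .063 -22
```

```text
clock: 4.0
tool_pos: [0.4798, -0.1787, 0.0662]
eef_rot: [-0.694, 0.132, -0.132, 0.695]
contact_force: [-0.3, -0.1, 0.7]
opening: 0.5
clock: 4.6
tool_pos: [0.4796, -0.18, 0.0659]
eef_rot: [-0.695, 0.132, -0.132, 0.695]
contact_force: [-0.7, 0.8, 0.1]
opening: 0.004
t 4.6 pos [ 0.4796 -0.18    0.0659] xang -21.57 down [ 2.e-04  1.e-04 -1.e+00] op 0.004 F [-0.66  0.81  0.14]
shift [ 0.7  2.9 -6.2] spin 0.4
```

Run:
```python
from h import *
s=snap('side','s2.png');f=s['frame'][230:400,250:420,::-1];cv2.imwrite('pics/s2c.png',cv2.resize(f,None,fx=3.5,fy=3.5,interpolation=2))
print(r.get_state()['opening'], proj(s,r.get_state()['tool_pos']))
s=snap('top','t2.png');f=s['frame'][180:300,300:460,::-1];cv2.imwrite('pics/t2c.png',cv2.resize(f,None,fx=4,fy=4,interpolation=2))
```

```text
0.001909182324300527 [329.80836913 331.67087968]
```

View pics/s2c.png

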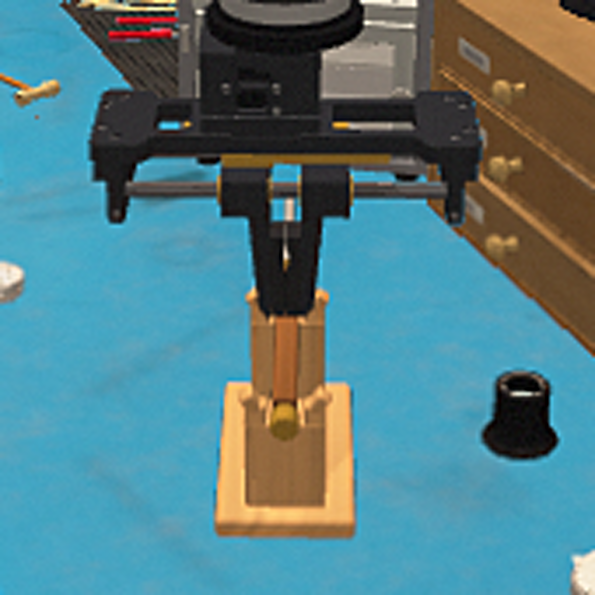

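View pics/t2c.png

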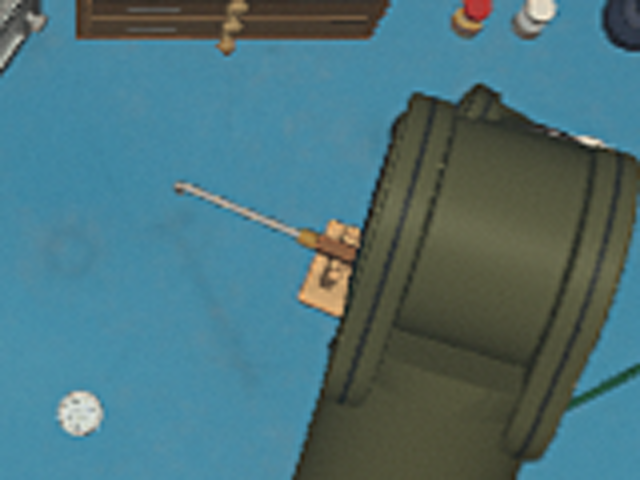

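Run:
```python
from h import *
s=snap('side')
def cr(X): 
    p=proj(s,X); return ((p-[230,250])*3.5).round(0)[::-1]
p=np.array([.4769,-.1889,.1471]); print('s1 tip',cr(p-[0,0,.008]),'tcp',cr(p))
xa=np.radians(-22);x=np.array([np.cos(xa),np.sin(xa),0])
print('inner',cr(p-x*.025-[0,0,.008]),cr(p+x*.025-[0,0,.008]))
p=np.array([.4796,-.18,.0659]);print('s2 tip',cr(p-[0,0,.008]),'grasp',cr(p+[0,0,.011]))
g=np.array([.478,-.186,.072]);z=np.array([.375,.927,0])
for d in(-.08,-.068,-.05,0,.05,.068,.08): print(d,cr(g+z*d+[0,0,.010]),cr(g+z*d-[0,0,.010]))
f=s['frame'][280:350,300:365,::-1];cv2.imwrite('pics/s3c.png',cv2.resize(f,None,fx=8,fy=8,interpolation=2))
```

```text
s1 tip [287. 231.] tcp [287. 217.]
inner [237. 231.] [337. 232.]
s2 tip [286. 363.] grasp [286. 331.]
-0.08 [284. 414.] [284. 450.]
-0.068 [284. 400.] [284. 436.]
-0.05 [285. 380.] [285. 415.]
0 [287. 328.] [287. 362.]
0.05 [289. 281.] [289. 314.]
0.068 [290. 265.] [290. 297.]
0.08 [290. 255.] [290. 287.]
```

View pics/s3c.png

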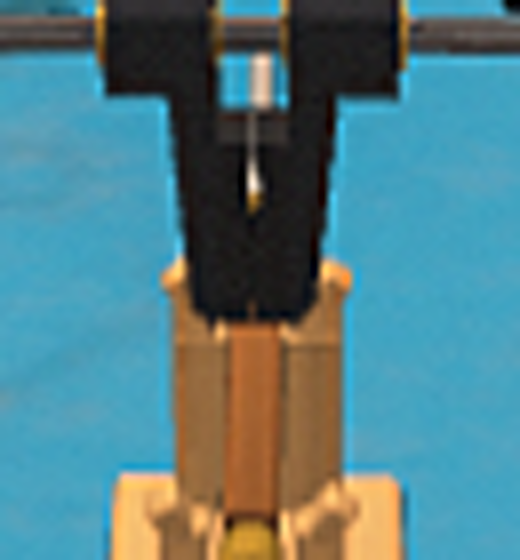

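Run:
```python
from h import *
s=snap('side'); p=np.array([.168,.602,.213]);print(proj(s,p),proj(s,p-[0,0,.008]),proj(s,p+[0,0,.056]))
a=cv2.imread('pics/side0.png')[60:190,70:190];cv2.imwrite('pics/s0z.png',cv2.resize(a,None,fx=5,fy=5,interpolation=2))
```

```text
[173.09255024 135.60399479] [175.76579325 135.94159251] [154.14514234 133.24733682]
```

View pics/s0z.png

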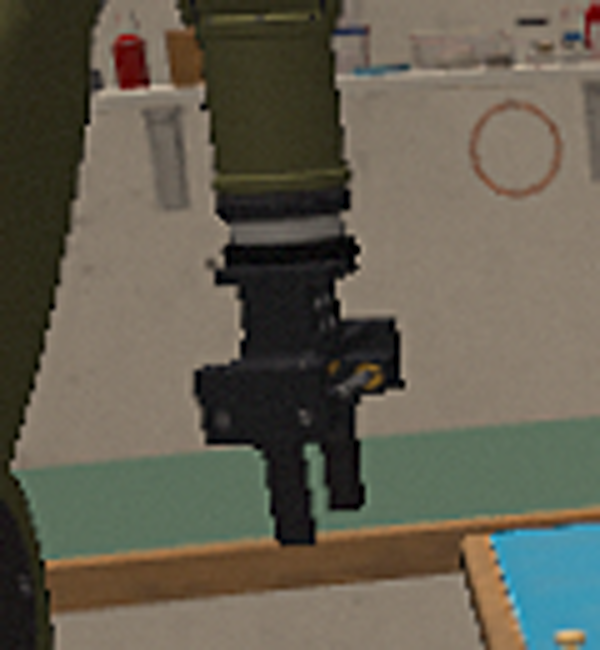

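The fingertips appear about 28 mm higher in the picture than the reported TCP implies. The start picture shows the same offset. The jaws closed on air just above the handle, and nothing moved. I'll reopen, go about 30 mm lower while watching the force, and grip again.

```bash
python3 -m inch '0 0 0 0;0 0 0 0;0 0 -3 0;0 0 -5 0;0 8 -5 0' 0; python3 -m inch '0 8 0 0;0 15 0 0;0 22 0 0;0 22 0 0'
python3 - <<'E'
from h import *
s=snap('side','s4.png');f=s['frame'][280:380,290:375,::-1];cv2.imwrite('pics/s4c.png',cv2.resize(f,None,fx=6,fy=6,interpolation=2))
E
```

```text
clock: 5.3
tool_pos: [0.4781, -0.1855, 0.0582]
eef_rot: [0.695, -0.132, 0.133, -0.694]
contact_force: [0.1, -0.1, 0.0]
opening: 0.433
clock: 5.7
tool_pos: [0.477, -0.1842, 0.0346]
eef_rot: [-0.694, 0.133, -0.132, 0.695]
contact_force: [0.0, 0.9, 0.8]
opening: 0.499
```

View pics/s4c.png

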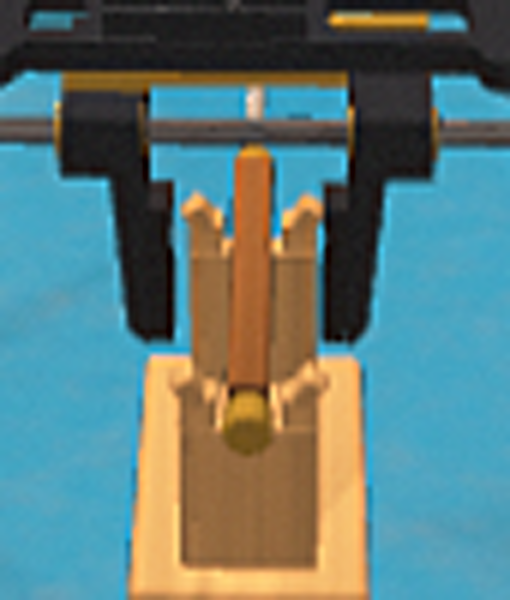

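```bash
python3 -m inch '0 0 0 0;0 0 0 0;0 0 0 0;0 0 0 0;0 0 0 0;0 0 0 0' -1 50; python3 go.py .478 -.186 .12 -22
```

```text
clock: 6.35
tool_pos: [0.4779, -0.1846, 0.036]
eef_rot: [-0.695, 0.132, -0.132, 0.695]
contact_force: [0.9, -0.3, 2.1]
opening: 0.132
t 6.35 pos [ 0.4779 -0.1846  0.036 ] xang -21.57 down [ 4.e-04 -1.e-04 -1.e+00] op 0.132 F [ 0.91 -0.32  2.11]
shift [  0.7 -84.   -1.2] spin 0.4
```

```bash
python3 -m inch '0 -10 0 0;0 -30 0 0;0 -60 0 0;0 -90 0 0;0 -90 0 0'; python3 go.py .481 -.07 .279 -32.5
```

```text
clock: 6.85
tool_pos: [0.4798, -0.1856, 0.1294]
eef_rot: [0.695, -0.13, 0.135, -0.694]
contact_force: [0.5, -0.7, -1.4]
opening: 0.131
t 6.85 pos [ 0.4798 -0.1856  0.1294] xang -21.59 down [ 0.0065 -0.0023 -1.    ] op 0.131 F [ 0.5  -0.74 -1.44]
shift [ -40.4 -149.9  108. ] spin 10.9
```

```bash
python3 -m inch '-4 -20 11 2;-10 -45 27 4;-16 -70 43 6;-24 -95 63 8;-32 -120 85 10;-40 -145 108 11;-40 -150 108 11;-40 -150 108 11'; python3 go.py .481 -.07 .279 -32.5
python3 - <<'E'
from h import *
S={c:snap(c,c+'5.png') for c in('side','top')}
for n in['hook_tip','pole_grip','eye']:
    P={}
    for c in S:
        l=r.tip_of(c,n);print(n,c,[(np.round(x['centre'],1).tolist(),round(x['p'],2)) for x in l[:3]])
        if l:P[c]=l[0]['centre']
    if len(P)==2:print(tri(S['side'],P['side'],S['top'],P['top']))
f=S['side']['frame'][130:290,250:410,::-1];cv2.imwrite('pics/s5c.png',cv2.resize(f,None,fx=3.7,fy=3.7,interpolation=2))
f=S['top']['frame'][120:260,260:420,::-1];cv2.imwrite('pics/t5c.png',cv2.resize(f,None,fx=4,fy=4,interpolation=2))
E
```

```text
clock: 7.65
tool_pos: [0.4802, -0.0694, 0.2759]
eef_rot: [0.679, -0.197, 0.198, -0.679]
contact_force: [1.1, 0.5, -0.7]
opening: 0.125
t 7.65 pos [ 0.4802 -0.0694  0.2759] xang -32.48 down [ 7.e-04 -3.e-04 -1.e+00] op 0.125 F [ 1.1   0.51 -0.68]
shift [ 1.  -3.1 -0.1] spin 0.0
hook_tip side [([177.2, 327.8], 0.54)]
hook_tip top [([193.7, 313.1], 0.67)]
(array([0.57735865, 0.07975983, 0.28138654]), np.float64(0.014212056760331136))
pole_grip side [([182.3, 310.4], 0.67)]
pole_grip top []
eye side [([172.9, 338.5], 0.64)]
eye top [([178.5, 282.3], 0.82)]
(array([0.62722454, 0.16090126, 0.26639028]), np.float64(0.0005302023249531665))
```

View pics/s5c.png

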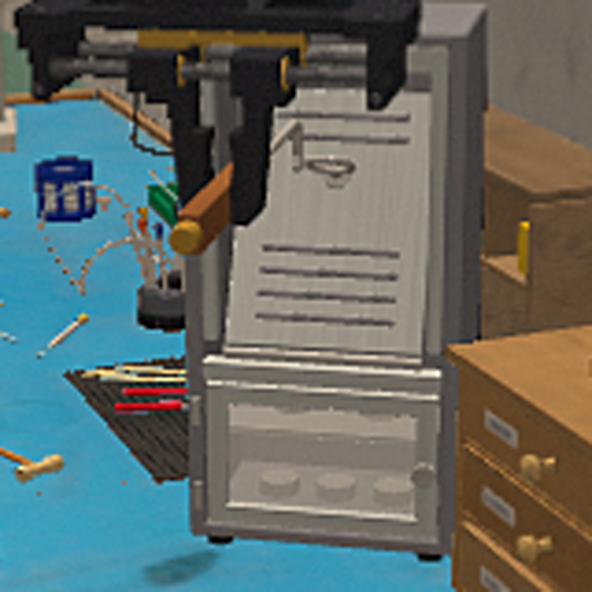

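View pics/t5c.png

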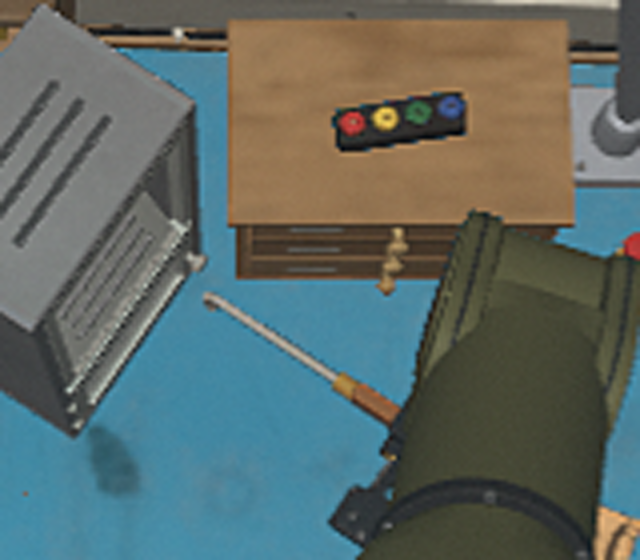

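Run:
```python
from h import *
S={c:snap(c) for c in('side','top')}
p=np.array([.4802,-.0694]);y=np.radians(57.52);u=np.array([np.cos(y),np.sin(y)])
for zt in(.275,.282,.29):
  T=np.r_[p+.177*u,zt];B=np.r_[p+.182*u,zt+.032];F=np.r_[p+.182*u,zt+.03]
  print(zt,'tip side',proj(S['side'],T),'bend side',proj(S['side'],B),'top bend',proj(S['top'],F))
print('tri bend',tri(S['side'],(163.8,330.3),S['top'],(195,312.2)))
print('obs tip side 174.6,330.3; bend 163.8,330.3; top 195,312.2')
for z in(.27,.28,.29): print(z,atz(S['side'],(174.6,330.3),z))
f=S['side']['frame'][145:195,310:360,::-1];cv2.imwrite('pics/s6c.png',cv2.resize(f,None,fx=12,fy=12,interpolation=2))
f=S['top']['frame'][180:230,295:365,::-1];cv2.imwrite('pics/t6c.png',cv2.resize(f,None,fx=10,fy=10,interpolation=2))
```

```text
0.275 tip side [179.27209349 330.04698732] bend side [164.27001927 330.45088761] top bend [193.63805322 310.50698465]
0.282 tip side [176.12236343 330.03199284] bend side [161.07704054 330.4358171 ] top bend [192.90731681 310.48276514]
0.29 tip side [172.50773649 330.01457662] bend side [157.41326661 330.41830203] top bend [192.06178412 310.4547433 ]
tri bend (array([0.57456738, 0.07931315, 0.30900207]), np.float64(0.0023359145144870802))
obs tip side 174.6,330.3; bend 163.8,330.3; top 195,312.2
0.27 [0.59799189 0.13854043 0.27      ]
0.28 [0.58355679 0.10025915 0.28      ]
0.29 [0.56912169 0.06197787 0.29      ]
```

View pics/s6c.png

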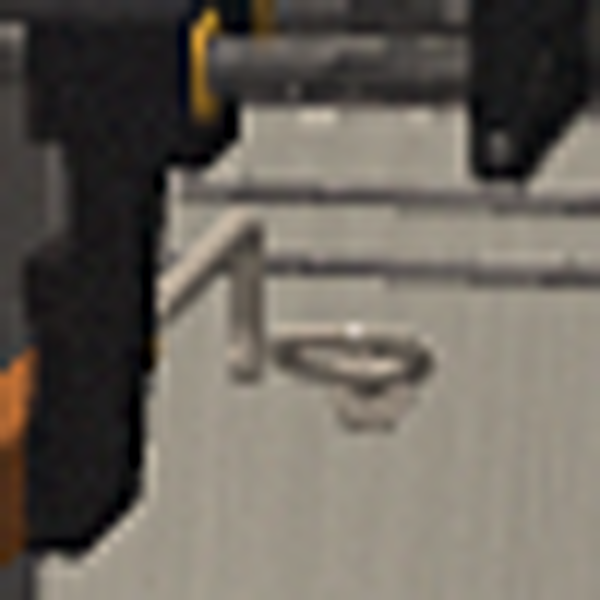

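View pics/t6c.png

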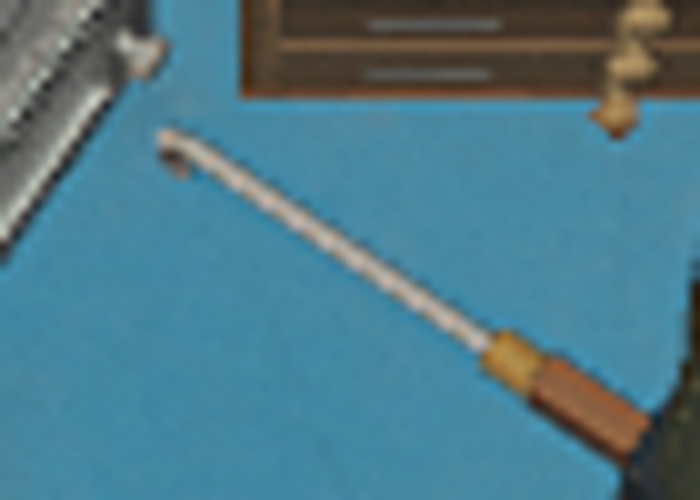

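```bash
cat > fit.py <<'E'
from h import *
from scipy.optimize import least_squares
S={c:snap(c) for c in('side','top')}
A=lambda a,b:(120+b/6,290+a/6)
B=lambda a,b:(115+b/5,220+a/5)
obs=[('top',B(255,30),(.06,-.09,.354)),('top',B(445,155),(-.06,-.09,.354)),('top',B(245,440),(-.06,.09,.354)),('top',B(47,305),(.06,.09,.354)),
('side',A(107,170),(-.06,.068,.328)),('side',A(462,178),(-.06,-.068,.328)),
('side',A(163,200),'L'),('side',A(460,210),'R'),('side',(175.2,339.35),'E')]
def pt(v,k):
    x,y,w,a=v;X=np.array([np.cos(w),np.sin(w)]);Y=np.array([-X[1],X[0]])
    if k=='E': q=(-.054+.12*np.sin(a)-.031*np.cos(a),0,.14+.12*np.cos(a)+.031*np.sin(a))
    elif isinstance(k,str): q=(-.054+.173*np.sin(a)-.004*np.cos(a),.065*(1 if k=='L' else -1),.14+.173*np.cos(a)+.004*np.sin(a))
    else:q=k
    return np.r_[np.array([x,y])+X*q[0]+Y*q[1],q[2]]
def f(v): return np.concatenate([proj(S[c],pt(v,k))-np.array(p) for c,p,k in obs])
R=least_squares(f,[.6445,.1867,np.radians(57.5),.47],loss='soft_l1')
print(R.x,np.degrees(R.x[2]));print(f(R.x).reshape(-1,2).round(1))
print('eye',pt(R.x,'E'));C=np.linalg.inv(R.jac.T@R.jac);print(np.sqrt(np.diag(C)))
E
python3 fit.py
```

```text
[0.64545128 0.18646785 1.00596933 0.37687957] 57.63779685346783
[[-1.2  0. ]
 [-0.8  1.4]
 [ 0.2 -0.3]
 [ 0.5 -0.7]
 [-0.1 -0.2]
 [ 0.5  0. ]
 [ 0.3 -1.5]
 [ 0.6  2.7]
 [-0.1 -0.6]]
eye [0.62475677 0.15381091 0.26298675]
[0.00118259 0.0014493  0.01239886 0.05621779]
```

```bash
sed -i "s/('side',A(460,210),'R'),//" fit.py; python3 fit.py
```

```text
[0.64559778 0.18625576 1.00396627 0.41802092] 57.523030038942665
[[-1.3  0.2]
 [-0.8  1.5]
 [ 0.1 -0.3]
 [ 0.4 -0.6]
 [-0.1 -0.1]
 [ 0.5  0. ]
 [ 0.9 -0.7]
 [-0.3 -0.1]]
eye [0.6275471  0.15789671 0.26225183]
[0.00116847 0.00146981 0.01220176 0.06161595]
```

```bash
python3 go.py .5325 .0087 .281 -32.48
```

```text
t 8.35 pos [ 0.4802 -0.0695  0.2758] xang -32.58 down [ 0.  0. -1.] op 0.132 F [-0.83 -0.43  0.21]
shift [ 1.9 -5.2 94.1] spin -0.1
```

```bash
python3 -m inch '0 -5 10 0;1 -5 30 0;1 -5 50 0;2 -5 70 0;2 -5 85 0;2 -5 92 0;2 -5 94 0;2 -5 94 0'
cat > look.py <<'E'
import sys
from h import *
n=sys.argv[1]
s=snap('side',f's{n}.png');f=s['frame'][145:195,315:365,::-1];cv2.imwrite(f'pics/s{n}c.png',cv2.resize(f,None,fx=12,fy=12,interpolation=2))
p=np.array(r.get_state()['tool_pos']);R=Rot.from_quat(r.get_state()['eef_rot']).as_matrix()
u=R[:,2];print(p.round(4))
T=p+.1755*u+[0,0,.004]
c=lambda X:((proj(s,X)-[145,315])*12).round()[::-1]
print('tip pred',T.round(4),c(T)); print('eye',c([.6275,.158,.262]))
E
python3 look.py 7
```

```text
clock: 9.15
tool_pos: [0.5322, 0.0083, 0.2808]
eef_rot: [0.679, -0.199, 0.198, -0.679]
contact_force: [0.4, -0.0, -1.4]
opening: 0.132
[0.5321 0.0078 0.2809]
tip pred [0.6268 0.1556 0.2847] [291. 248.]
eye [290. 360.]
```

View pics/s7c.png

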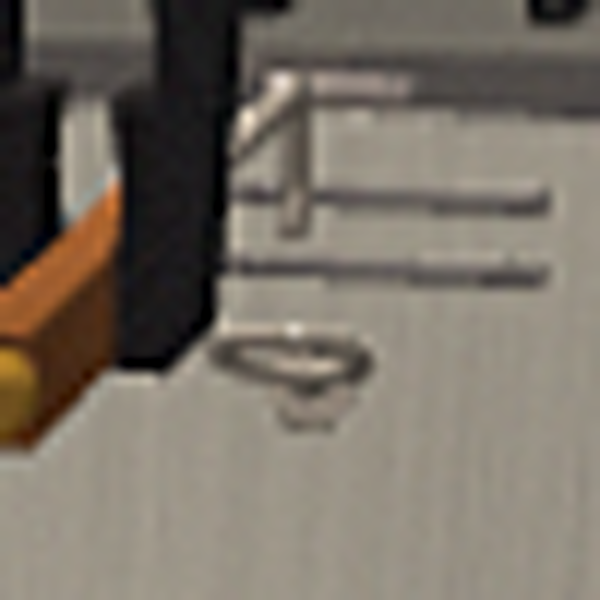

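```bash
python3 -m inch '0 5 0 0;0 10 0 0;0 14 0 0;0 14 0 0'; python3 -m inch '0 1 0 0;0 2 0 0'; python3 -m inch '0 1 0 0;0 2 0 0';python3 look.py 8
```

```text
clock: 9.6
tool_pos: [0.5319, 0.0085, 0.266]
eef_rot: [0.679, -0.199, 0.198, -0.679]
contact_force: [-0.4, 0.8, -0.6]
opening: 0.131
clock: 9.8
tool_pos: [0.5326, 0.0086, 0.2648]
eef_rot: [-0.679, 0.198, -0.198, 0.679]
contact_force: [0.5, 0.2, -1.1]
opening: 0.133
clock: 10.0
tool_pos: [0.5326, 0.0087, 0.2628]
eef_rot: [-0.679, 0.198, -0.198, 0.679]
contact_force: [0.5, 0.8, -1.6]
opening: 0.131
[0.5326 0.0087 0.2627]
tip pred [0.6271 0.1566 0.2668] [291. 337.]
eye [290. 360.]
```

View pics/s8c.png

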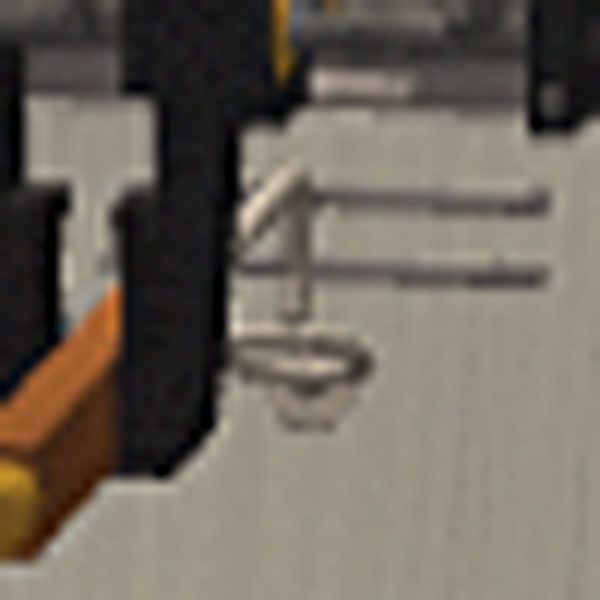

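```bash
python3 -m inch '0 1 0 0;0 2 0 0'; python3 -m inch '0 1 0 0;0 2 0 0';python3 look.py 9
```

```text
clock: 10.25
tool_pos: [0.5329, 0.0089, 0.261]
eef_rot: [-0.678, 0.198, -0.199, 0.679]
contact_force: [-0.0, 0.1, 1.0]
opening: 0.132
clock: 10.45
tool_pos: [0.5331, 0.009, 0.2591]
eef_rot: [-0.678, 0.198, -0.199, 0.679]
contact_force: [-0.5, 0.4, 1.6]
opening: 0.128
[0.533 0.009 0.259]
tip pred [0.6274 0.1569 0.2631] [292. 355.]
eye [290. 360.]
```

View pics/s9c.png

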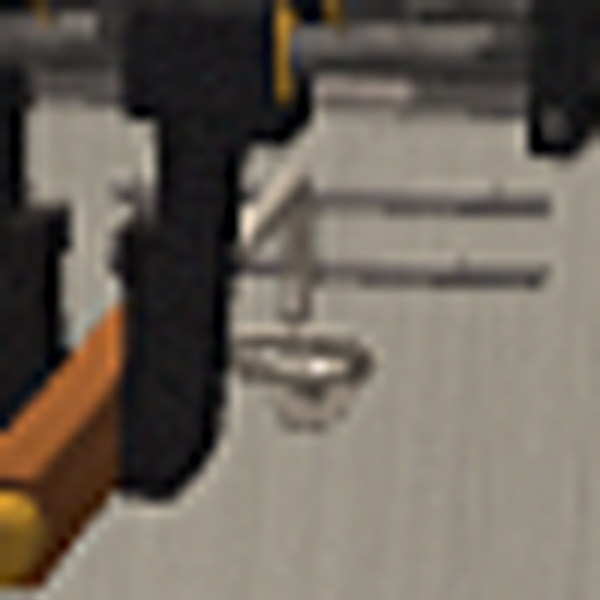

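The tip stopped descending at row 322 in the crop while the gripper went on down. The finger is resting on the ring's near, higher rim, so the eye is about 9 mm deeper than I estimated. I'll lift, move forward and look again.

```bash
python3 -m inch '0 -4 0 0;0 -9 0 0;0 -9 5 0;0 -9 9 0;0 -9 9 0';python3 look.py 10
```

```text
clock: 11.0
tool_pos: [0.5375, 0.0172, 0.2675]
eef_rot: [-0.679, 0.198, -0.198, 0.679]
contact_force: [-0.7, 0.2, -0.8]
opening: 0.134
[0.5373 0.0168 0.2675]
tip pred [0.6316 0.1647 0.2714] [297. 303.]
eye [290. 360.]
```

View pics/s10c.png

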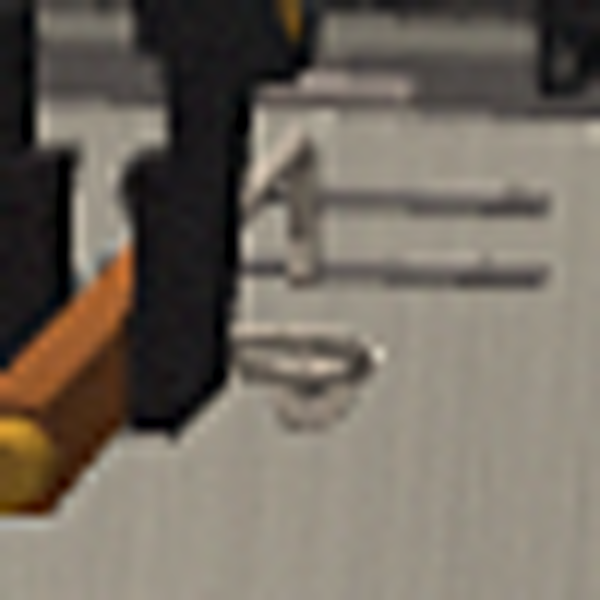

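```bash
python3 -m inch '-1 2 0 0;-1.5 4 0 0;-1.5 6 0 0'; python3 -m inch '0 1 0 0;0 2 0 0';python3 -m inch '0 1 0 0;0 2 0 0';python3 look.py 11
```

```text
clock: 11.35
tool_pos: [0.5358, 0.017, 0.2615]
eef_rot: [0.679, -0.198, 0.198, -0.679]
contact_force: [0.4, 0.6, -0.7]
opening: 0.13
clock: 11.55
tool_pos: [0.536, 0.017, 0.2596]
eef_rot: [0.679, -0.198, 0.198, -0.679]
contact_force: [-0.3, 0.1, -1.5]
opening: 0.13
clock: 11.75
tool_pos: [0.5361, 0.017, 0.2578]
eef_rot: [-0.679, 0.198, -0.198, 0.679]
contact_force: [-0.2, 0.2, -0.7]
opening: 0.13
[0.536  0.0171 0.2576]
tip pred [0.6305 0.1649 0.2616] [291. 353.]
eye [290. 360.]
```

View pics/s11c.png

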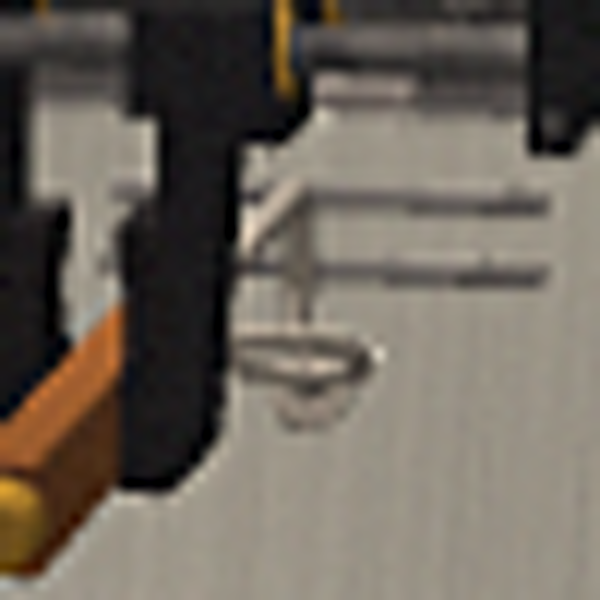

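```bash
python3 -m inch '0 1 0 0;0 2 0 0';python3 -m inch '0 1 0 0;0 2 0 0';python3 -m inch '0 1 0 0;0 2 0 0';python3 look.py 12
```

```text
clock: 12.0
tool_pos: [0.5361, 0.0171, 0.2557]
eef_rot: [-0.679, 0.198, -0.198, 0.679]
contact_force: [-0.8, 1.0, -1.5]
opening: 0.13
clock: 12.2
tool_pos: [0.5361, 0.0171, 0.2537]
eef_rot: [-0.679, 0.198, -0.198, 0.679]
contact_force: [-0.5, -0.7, -0.3]
opening: 0.128
clock: 12.4
tool_pos: [0.5361, 0.0171, 0.2517]
eef_rot: [-0.679, 0.198, -0.198, 0.679]
contact_force: [0.9, 0.2, -1.1]
opening: 0.131
[0.536  0.0171 0.2516]
tip pred [0.6305 0.165  0.2555] [291. 382.]
eye [290. 360.]
```

View pics/s12c.png

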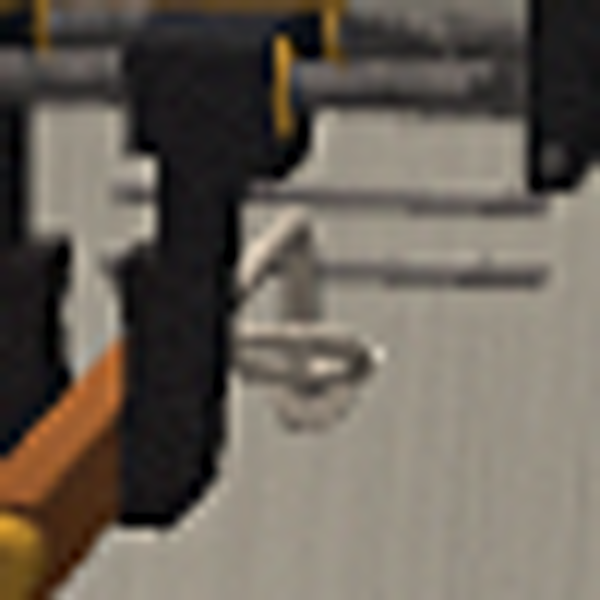

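```bash
python3 -m inch '0 1 0 0;0 3 0 0';python3 -m inch '0 1 0 0;0 3 0 0';python3 -m inch '0 1 0 0;0 3 0 0';python3 look.py 13
```

```text
clock: 12.65
tool_pos: [0.5362, 0.0171, 0.2488]
eef_rot: [-0.679, 0.198, -0.198, 0.679]
contact_force: [-0.7, 0.1, -0.2]
opening: 0.133
clock: 12.85
tool_pos: [0.5361, 0.017, 0.2457]
eef_rot: [-0.679, 0.198, -0.198, 0.679]
contact_force: [-0.4, 0.5, -1.3]
opening: 0.127
clock: 13.05
tool_pos: [0.5362, 0.0171, 0.2427]
eef_rot: [-0.679, 0.198, -0.198, 0.679]
contact_force: [-0.3, -0.2, -0.4]
opening: 0.132
[0.5359 0.0171 0.2424]
tip pred [0.6304 0.165  0.2464] [291. 428.]
eye [290. 360.]
```

View pics/s13c.png

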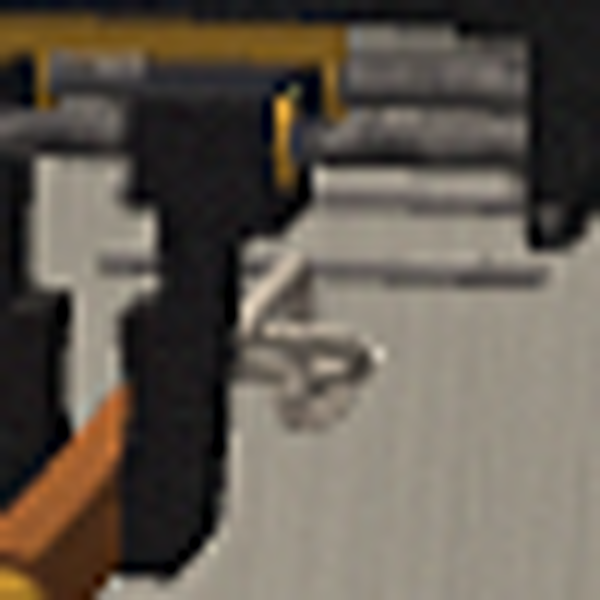

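```bash
python3 -m inch '0 1 0 0;0 2 0 0;0 2 0 0'; python3 -m inch '0 0 -2 0;0 0 -4 0;0 0 -6 0;0 0 -8 0;0 0 -10 0;0 0 -12 0;0 0 -14 0;0 0 -16 0'
cat > f.py <<'E'
from h import *
st=r.get_state();R=Rot.from_quat(st['eef_rot']).as_matrix();print('t',round(st['clock'],2),'Fpull',(R.T@np.array(st['contact_force'])).round(2),np.array(st['tool_pos']).round(4))
E
python3 f.py; python3 look.py 14
```

```text
clock: 13.4
tool_pos: [0.536, 0.0171, 0.2407]
eef_rot: [-0.679, 0.198, -0.198, 0.679]
contact_force: [0.2, 0.7, -0.1]
opening: 0.133
clock: 14.2
tool_pos: [0.5275, 0.0036, 0.2409]
eef_rot: [-0.679, 0.198, -0.198, 0.679]
contact_force: [-0.4, 1.4, -0.1]
opening: 0.135
t 14.2 Fpull [-1.11  0.12  0.94] [0.5275 0.0036 0.2409]
[0.5272 0.0031 0.2409]
tip pred [0.6218 0.151  0.2449] [276. 456.]
eye [290. 360.]
```

View pics/s14c.png

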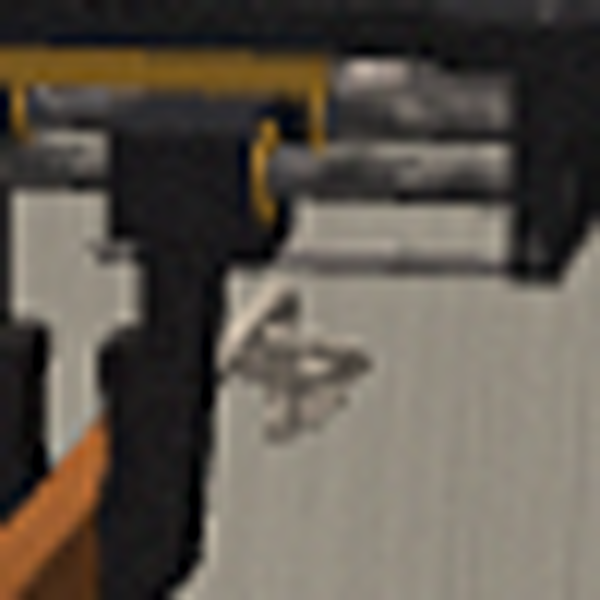

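The fingertip now shows below the ring at about (280, 435) in the crop, so the hook is through the eye. I'll keep pulling gently.

```bash
python3 -m inch '0 0 -2 0;0 0 -5 0;0 0 -8 0;0 0 -11 0;0 0 -14 0'; python3 f.py; python3 -m inch '0 0 -3 0;0 0 -6 0;0 0 -9 0;0 0 -12 0'; python3 f.py; python3 look.py 15
```

```text
clock: 14.75
tool_pos: [0.5198, -0.0085, 0.2408]
eef_rot: [-0.679, 0.198, -0.198, 0.679]
contact_force: [-0.0, 1.0, -0.2]
opening: 0.129
t 14.75 Fpull [-0.57  0.17  0.82] [ 0.5198 -0.0085  0.2408]
clock: 15.15
tool_pos: [0.5133, -0.0185, 0.2407]
eef_rot: [-0.679, 0.198, -0.198, 0.679]
contact_force: [1.3, 0.5, -1.4]
opening: 0.133
t 15.15 Fpull [0.8  1.36 1.11] [ 0.5133 -0.0185  0.2407]
[ 0.5129 -0.0191  0.2408]
tip pred [0.6075 0.1287 0.2447] [249. 492.]
eye [290. 360.]
```

View pics/s15.png

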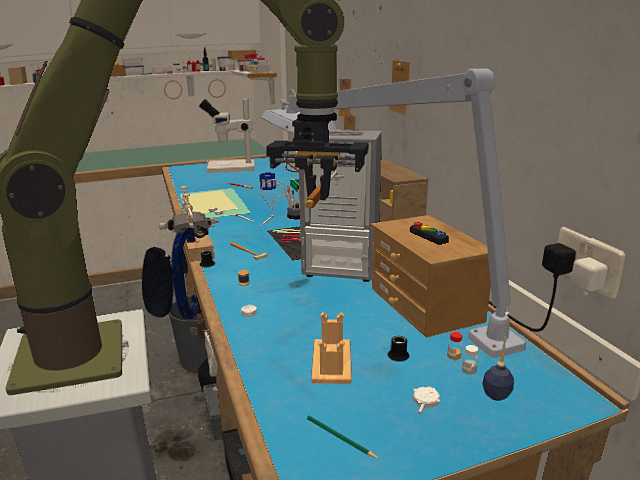

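Run:
```python
import cv2
a=cv2.imread('pics/s15.png')[125:255,280:400];cv2.imwrite('pics/s15d.png',cv2.resize(a,None,fx=5,fy=4.6,interpolation=2))
```

```text
(no output)
```

View pics/s15d.png

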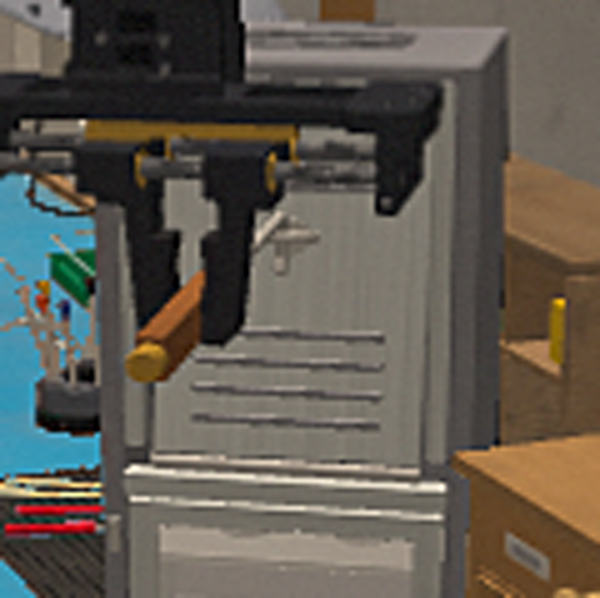

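```bash
python3 -m inch '0 0 -2 0;0 0 -4 0;0 0 -6 0;0 0 -8 0;0 0 -10 0'; python3 f.py; python3 -m inch '0 0 -2 0;0 0 -4 0;0 0 -6 0'; python3 f.py; python3 -m inch '0 0 -1 0;0 0 -2 0'; python3 f.py;python3 -m inch '0 0 -1 0;0 0 -2 0'; python3 f.py
```

```text
clock: 15.7
tool_pos: [0.5079, -0.0268, 0.2407]
eef_rot: [-0.679, 0.198, -0.198, 0.679]
contact_force: [-0.0, 1.1, -1.5]
opening: 0.129
t 15.7 Fpull [-0.6   1.52  0.92] [ 0.5079 -0.0268  0.2407]
clock: 16.0
tool_pos: [0.5055, -0.0308, 0.2409]
eef_rot: [-0.678, 0.198, -0.198, 0.679]
contact_force: [2.3, 3.6, -2.0]
opening: 0.131
t 16.0 Fpull [-0.01  2.05  4.26] [ 0.5055 -0.0308  0.2409]
clock: 16.2
tool_pos: [0.5036, -0.0335, 0.2407]
eef_rot: [0.679, -0.198, 0.198, -0.679]
contact_force: [0.3, 1.4, -2.1]
opening: 0.132
t 16.2 Fpull [-0.54  2.12  1.33] [ 0.5036 -0.0335  0.2407]
clock: 16.4
tool_pos: [0.5034, -0.0343, 0.2409]
eef_rot: [-0.678, 0.198, -0.198, 0.679]
contact_force: [2.7, 6.0, -2.6]
opening: 0.133
t 16.4 Fpull [-0.97  2.6   6.54] [ 0.5034 -0.0343  0.2409]
```

```bash
python3 look.py 16;python3 f.py
python3 - <<'E'
import cv2
a=cv2.imread('pics/s16.png')[125:255,280:400];cv2.imwrite('pics/s16d.png',cv2.resize(a,None,fx=5,fy=4.6,interpolation=2))
E
```

```text
[ 0.5034 -0.0343  0.2409]
tip pred [0.5977 0.1137 0.2452] [230. 513.]
eye [290. 360.]
t 16.45 Fpull [-0.35  2.5   5.89] [ 0.5034 -0.0343  0.2409]
```

View pics/s16d.png

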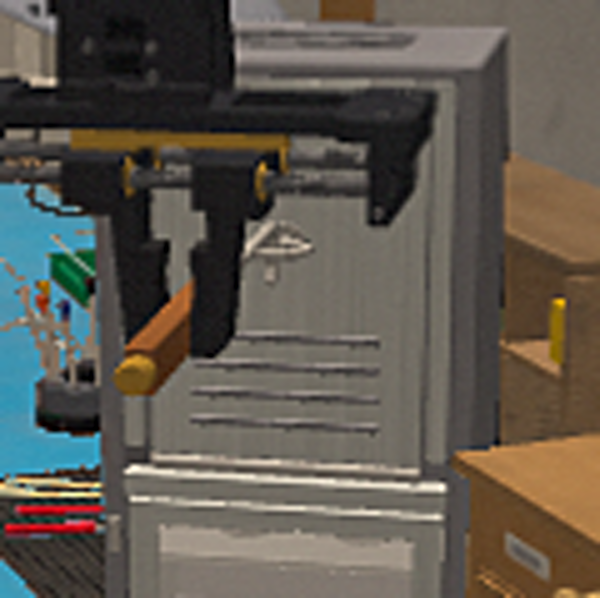

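```bash
cat > ang.py <<'E'
from h import *
s=snap('side')
w=np.radians(57.52);X=np.array([np.cos(w),np.sin(w)]);c=np.array([.6456,.1863])
for a in(-.05,0,.05,.085,.1,.15,.2):
    q=(-.054+.12*np.sin(a)-.031*np.cos(a),.14+.12*np.cos(a)+.031*np.sin(a));P=np.r_[c+X*q[0],q[1]]
    print(a,proj(s,P).round(2),P.round(4),end=' ')
    q=(-.054+.173*np.sin(a)-.004*np.cos(a),.14+.173*np.cos(a)+.004*np.sin(a));Y=np.array([-X[1],X[0]])
    print('topR',proj(s,np.r_[c+X*q[0]-Y*.065,q[1]]).round(1),'topL',proj(s,np.r_[c+X*q[0]+Y*.065,q[1]]).round(1))
E
python3 ang.py
python3 - <<'E'
import cv2
a=cv2.imread('pics/s16.png')[135:195,310:380];cv2.imwrite('pics/s16e.png',cv2.resize(a,None,fx=10,fy=10,interpolation=2))
E
```

```text
-0.05 [182.6  334.39] [0.5968 0.1096 0.2583] topR [157.6 365.2] topL [155.5 308.4]
0 [181.21 334.91] [0.6    0.1146 0.26  ] topR [156.6 365.7] topL [154.6 309.3]
0.05 [179.95 335.43] [0.6032 0.1197 0.2614] topR [155.8 366.3] topL [153.9 310.2]
0.085 [179.15 335.79] [0.6055 0.1233 0.2622] topR [155.4 366.6] topL [153.5 310.9]
0.1 [178.82 335.95] [0.6065 0.1248 0.2625] topR [155.3 366.8] topL [153.3 311.1]
0.15 [177.83 336.47] [0.6098 0.13   0.2633] topR [154.9 367.3] topL [153. 312.]
0.2 [176.98 336.99] [0.6131 0.1352 0.2638] topR [154.7 367.8] topL [152.8 312.9]
```

View pics/s16e.png

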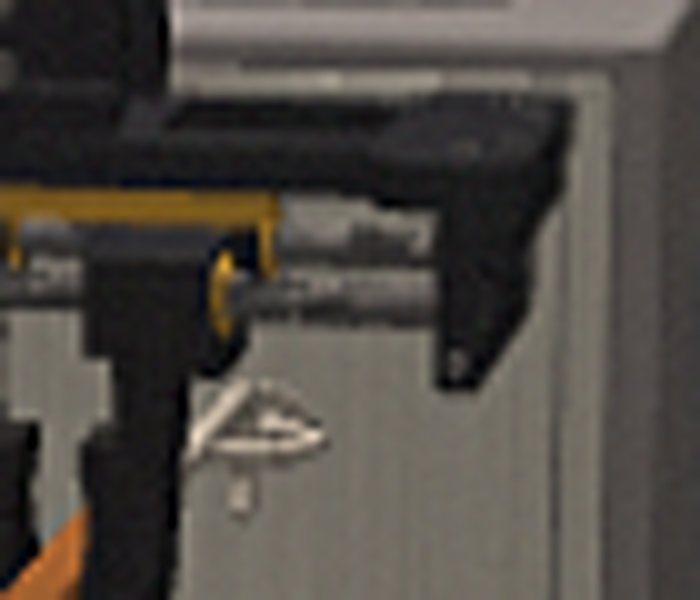

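```bash
python3 -m inch '0 0 1 0;0 0 2 0'; python3 f.py; python3 -m inch '0 0 1 0;0 0 2 0;0 0 2 0'; python3 f.py; python3 look.py 17;python3 - <<'E'
import cv2
a=cv2.imread('pics/s17.png')[135:195,310:380];cv2.imwrite('pics/s17e.png',cv2.resize(a,None,fx=10,fy=10,interpolation=2))
E
```

```text
clock: 16.7
tool_pos: [0.5034, -0.034, 0.2408]
eef_rot: [0.679, -0.199, 0.198, -0.678]
contact_force: [0.5, 0.9, -1.4]
opening: 0.132
t 16.7 Fpull [-0.03  1.36  1.03] [ 0.5034 -0.034   0.2408]
clock: 17.0
tool_pos: [0.5047, -0.0323, 0.2408]
eef_rot: [0.679, -0.199, 0.199, -0.678]
contact_force: [-0.3, -0.5, -0.9]
opening: 0.13
t 17.0 Fpull [-0.03  0.85 -0.58] [ 0.5047 -0.0323  0.2408]
[ 0.5047 -0.0323  0.2408]
tip pred [0.5993 0.1156 0.2447] [234. 512.]
eye [290. 360.]
```

View pics/s17e.png

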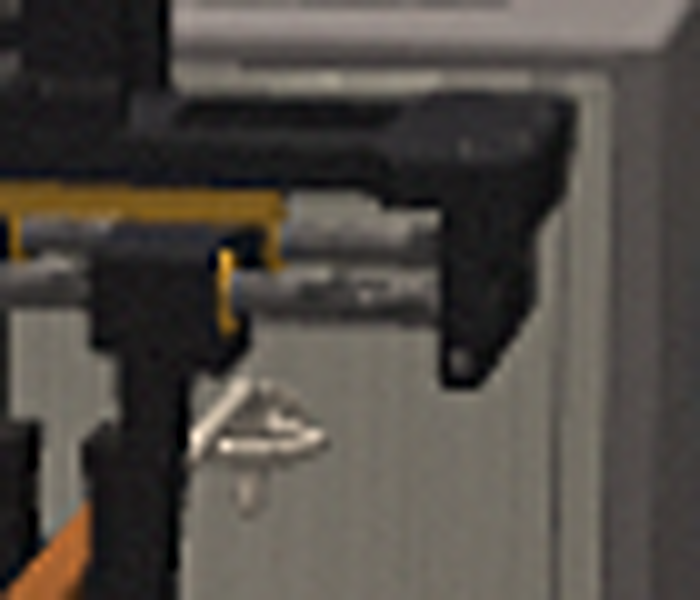

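```bash
python3 -m inch '0 0 2 0;0 0 4 0;0 0 6 0;0 0 6 0'; python3 f.py; python3 look.py 18;python3 - <<'E'
import cv2
a=cv2.imread('pics/s18.png')[135:195,310:380];cv2.imwrite('pics/s18e.png',cv2.resize(a,None,fx=10,fy=10,interpolation=2))
E
```

```text
clock: 17.45
tool_pos: [0.5083, -0.0263, 0.2408]
eef_rot: [-0.679, 0.198, -0.198, 0.679]
contact_force: [0.1, 0.0, -0.9]
opening: 0.13
t 17.45 Fpull [0.1  0.89 0.1 ] [ 0.5083 -0.0263  0.2408]
[ 0.5082 -0.0265  0.2408]
tip pred [0.6026 0.1214 0.2448] [239. 503.]
eye [290. 360.]
```

View pics/s18e.png

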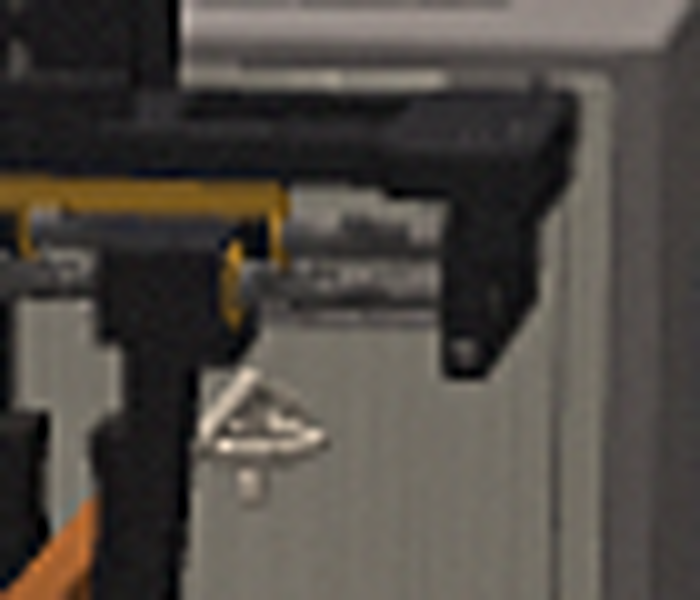

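The ring stayed at (325, 436) in the crop while the finger backed off 8 mm, and the force went to zero, so the flap is caught. I'll lift the hook out.

```bash
python3 -m inch '0 -2 0 0;0 -5 0 0;0 -8 0 0'; python3 f.py;  python3 -m inch '0 -3 0 0;0 -6 0 0;0 -9 0 0'; python3 f.py; python3 -m inch '0 -4 0 0;0 -8 0 0;0 -12 0 0;0 -16 0 0;0 -20 0 0';python3 f.py; python3 look.py 19;python3 - <<'E'
import cv2
a=cv2.imread('pics/s19.png')[115:195,310:390];cv2.imwrite('pics/s19e.png',cv2.resize(a,None,fx=7.5,fy=7.5,interpolation=2))
E
```

```text
clock: 17.8
tool_pos: [0.5081, -0.0268, 0.2491]
eef_rot: [-0.679, 0.198, -0.198, 0.679]
contact_force: [-0.6, 0.0, -0.5]
opening: 0.136
t 17.8 Fpull [-0.54  0.55 -0.34] [ 0.5081 -0.0268  0.2491]
clock: 18.1
tool_pos: [0.5081, -0.0268, 0.2581]
eef_rot: [-0.679, 0.198, -0.198, 0.679]
contact_force: [-0.7, 0.4, -0.2]
opening: 0.132
t 18.1 Fpull [-0.85  0.22 -0.05] [ 0.5081 -0.0268  0.2581]
clock: 18.6
tool_pos: [0.5081, -0.0267, 0.2782]
eef_rot: [-0.679, 0.198, -0.198, 0.679]
contact_force: [-0.4, -0.3, -1.5]
opening: 0.131
t 18.6 Fpull [-0.15  1.49 -0.44] [ 0.5081 -0.0267  0.2782]
[ 0.5085 -0.0268  0.2787]
tip pred [0.603  0.1211 0.2829] [241. 306.]
eye [290. 360.]
```

View pics/s19e.png

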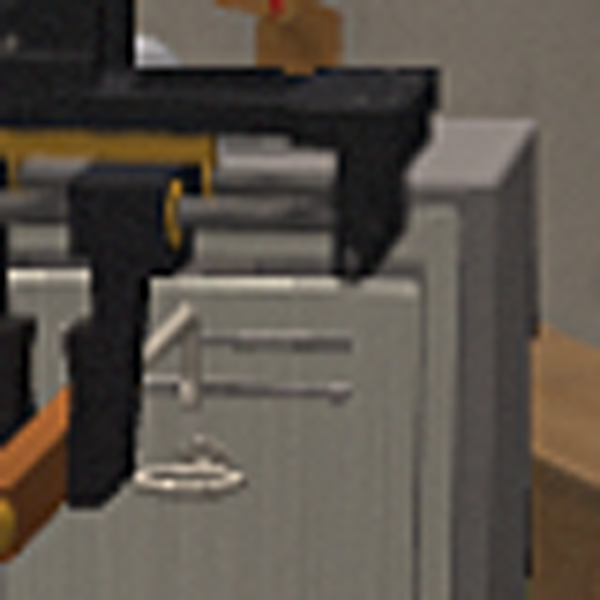

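```bash
python3 -m inch '0 -4 -15 0;0 -4 -40 0;0 -4 -70 0;0 -4 -90 0;0 -4 -90 0'; python3 go.py .4779 -.1846 .16 -21.57
```

```text
clock: 19.15
tool_pos: [0.457, -0.1063, 0.2822]
eef_rot: [0.679, -0.201, 0.2, -0.678]
contact_force: [-0.7, 0.2, -0.9]
opening: 0.134
t 19.15 pos [ 0.457  -0.1063  0.2822] xang -32.95 down [-0.0012 -0.0013 -1.    ] op 0.134 F [-0.73  0.19 -0.91]
shift [ 60.1 122.3 -54.1] spin -11.4
```

```bash
python3 -m inch '10 20 -10 -2;22 45 -20 -5;34 70 -30 -8;46 95 -42 -11;60 122 -54 -11;60 122 -54 -11;60 122 -54 -11'; python3 go.py .4779 -.1846 .09 -21.57
python3 - <<'E'
from h import *
S={c:snap(c,c+'20.png') for c in('side','top')}
f=S['side']['frame'][230:400,250:420,::-1];cv2.imwrite('pics/s20c.png',cv2.resize(f,None,fx=3.5,fy=3.5,interpolation=2))
f=S['top']['frame'][180:280,310:450,::-1];cv2.imwrite('pics/t20c.png',cv2.resize(f,None,fx=5,fy=5,interpolation=2))
E
```

```text
clock: 19.85
tool_pos: [0.481, -0.1799, 0.1597]
eef_rot: [-0.694, 0.133, -0.132, 0.695]
contact_force: [0.6, 0.5, -0.1]
opening: 0.13
t 19.85 pos [ 0.481  -0.1799  0.1597] xang -21.59 down [-1.e-03  9.e-04 -1.e+00] op 0.13 F [ 0.56  0.49 -0.13]
shift [-1.1 69.7 -5.5] spin -0.0
```

View pics/s20c.png

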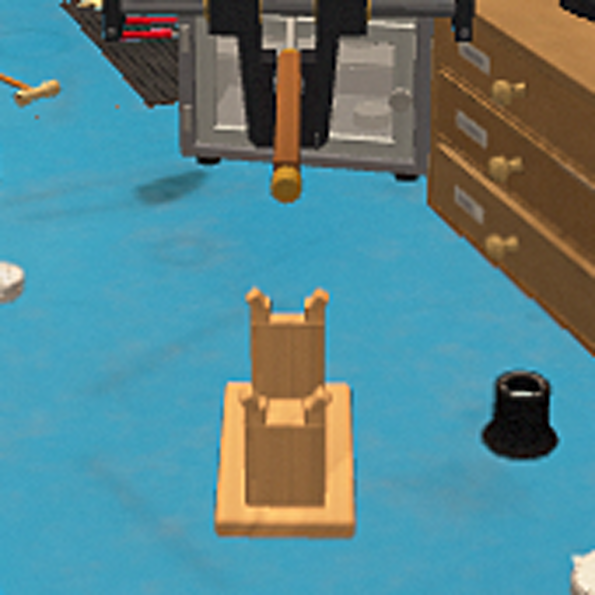

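View pics/t20c.png

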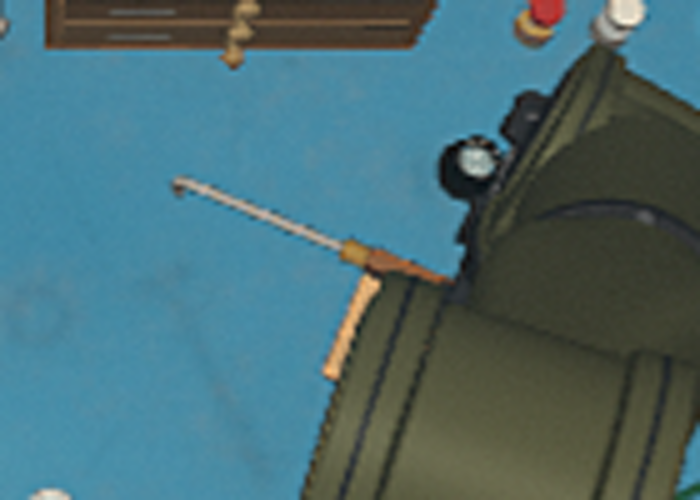

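```bash
python3 -m inch '-1 0 -3 0;-1 20 -5 0;-1 45 -5 0;-1 65 -5 0;-1 70 -5 0;-1 70 -5 0'; python3 go.py .4779 -.1846 .037 -21.57
```

```text
clock: 20.55
tool_pos: [0.4783, -0.1843, 0.09]
eef_rot: [-0.695, 0.132, -0.132, 0.695]
contact_force: [0.7, -0.2, 0.0]
opening: 0.127
t 20.55 pos [ 0.4783 -0.1843  0.09  ] xang -21.54 down [-2.e-04  3.e-04 -1.e+00] op 0.127 F [ 0.68 -0.22  0.05]
shift [-0.3 53.  -0.4] spin 0.0
```

```bash
python3 -m inch '0 10 0 0;0 20 0 0;0 30 0 0;0 36 0 0;0 42 0 0'; python3 f.py; python3 -m inch '0 3 0 0;0 6 0 0;0 8 0 0;0 9 0 0'; python3 f.py; python3 -m inch '0 1 0 0;0 2 0 0'; python3 f.py;python3 - <<'E'
from h import *
s=snap('side','s21.png')
f=s['frame'][230:400,250:420,::-1];cv2.imwrite('pics/s21c.png',cv2.resize(f,None,fx=3.5,fy=3.5,interpolation=2))
E
```

```text
clock: 21.05
tool_pos: [0.4782, -0.1846, 0.0471]
eef_rot: [-0.695, 0.133, -0.132, 0.695]
contact_force: [-0.4, 0.2, -0.6]
opening: 0.128
t 21.05 Fpull [-0.47  0.61  0.04] [ 0.4782 -0.1846  0.0471]
clock: 21.45
tool_pos: [0.4784, -0.1847, 0.0387]
eef_rot: [-0.695, 0.132, -0.132, 0.695]
contact_force: [-0.5, 0.5, -1.6]
opening: 0.132
t 21.45 Fpull [-0.6   1.64  0.29] [ 0.4784 -0.1847  0.0387]
clock: 21.65
tool_pos: [0.4785, -0.1847, 0.0369]
eef_rot: [-0.695, 0.132, -0.132, 0.695]
contact_force: [0.4, 0.3, -0.6]
opening: 0.136
t 21.65 Fpull [0.25 0.56 0.42] [ 0.4785 -0.1847  0.0369]
```

View pics/s21c.png

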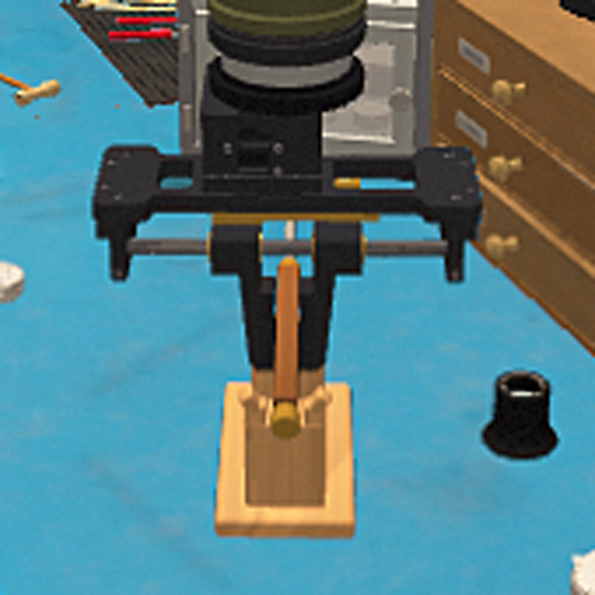

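```bash
python3 -m inch '0 1 0 0;0 1 0 0'; python3 f.py; python3 -m inch '0 0 0 0;0 0 0 0;0 0 0 0;0 0 0 0;0 0 0 0' 0; python3 -m inch '0 -10 0 0;0 -30 0 0;0 -60 0 0;0 -100 0 0;0 -140 0 0;0 -180 0 0;0 -200 0 0'; python3 go.py .4 .15 .3 10
```

```text
clock: 21.9
tool_pos: [0.4785, -0.1847, 0.036]
eef_rot: [-0.695, 0.132, -0.132, 0.695]
contact_force: [0.1, 0.4, 1.3]
opening: 0.135
t 21.9 Fpull [-0.07 -1.27  0.36] [ 0.4785 -0.1847  0.036 ]
clock: 22.4
tool_pos: [0.4784, -0.1847, 0.0358]
eef_rot: [-0.695, 0.132, -0.132, 0.695]
contact_force: [-0.9, 0.8, -0.3]
opening: 0.499
clock: 23.1
tool_pos: [0.4794, -0.1853, 0.2398]
eef_rot: [0.695, -0.131, 0.134, -0.694]
contact_force: [0.6, 0.5, -0.2]
opening: 0.5
t 23.1 pos [ 0.4794 -0.1853  0.2398] xang -21.6 down [ 0.0051 -0.0015 -1.    ] op 0.5 F [ 0.63  0.51 -0.19]
shift [-196.9  -61.1  282.6] spin -31.6
```

```bash
python3 -m inch '-30 -10 20 -3;-60 -20 45 -6;-90 -30 70 -9;-120 -40 95 -12;-145 -45 115 -12;-165 -45 135 -12;-165 -45 135 -12'
python3 - <<'E'
from h import *
S={c:snap(c,c+'22.png') for c in('side','top')}
st=r.get_state();print(st['clock'],st['tool_pos'],st['contact_force'])
f=S['side']['frame'][120:400,270:420,::-1];cv2.imwrite('pics/s22c.png',cv2.resize(f,None,fx=2.14,fy=2.14,interpolation=2))
f=S['top']['frame'][150:290,240:440,::-1];cv2.imwrite('pics/t22c.png',cv2.resize(f,None,fx=4,fy=4,interpolation=2))
E
```

```text
clock: 23.8
tool_pos: [0.3726, 0.0044, 0.2814]
eef_rot: [-0.704, 0.057, -0.057, 0.705]
contact_force: [0.3, -0.8, -0.1]
opening: 0.499
23.9 [0.37451158 0.00156455 0.28133907] [-0.47573527 -0.82281864 -0.50055021]
```

View pics/s22c.png

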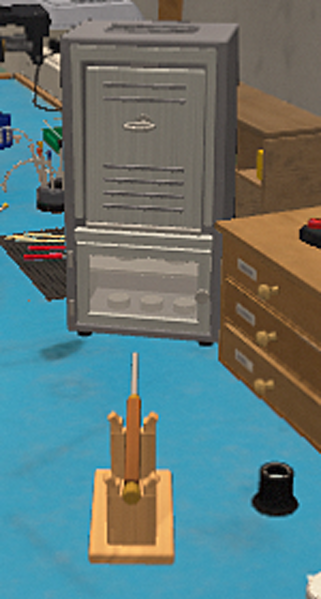

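View pics/t22c.png

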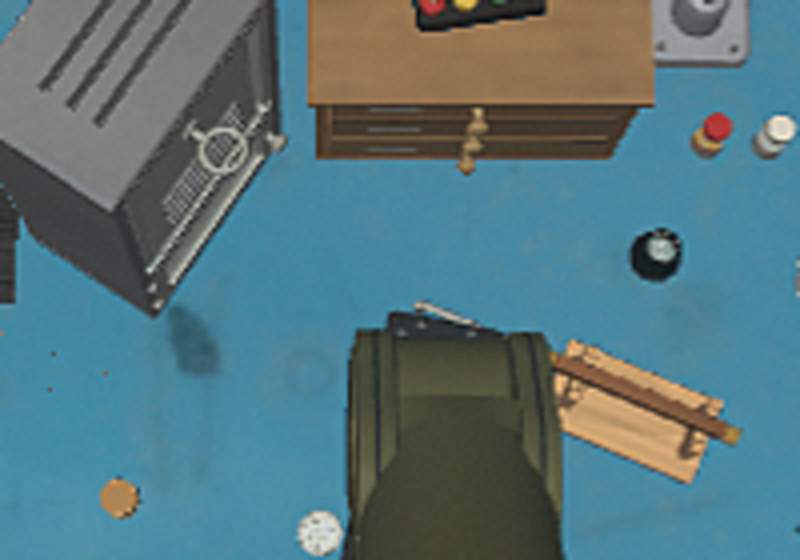

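Run:
```python
from h import *
s=snap('top');w=np.radians(57.52);X=np.array([np.cos(w),np.sin(w)]);c=np.array([.6456,.1863])
e=atz(s,(187,295.5),.262);print(e,(e[:2]-c)@X)
for a in(-.05,0,.05,.1,.2):print(a,-.054+.12*np.sin(a)-.031*np.cos(a))
r.finish_job()
```

```text
[0.6065599  0.12522402 0.262     ] -0.07248714842840762
-0.05 -0.09095875838472535
0 -0.08499999999999999
0.05 -0.07896375775976255
0.1 -0.07286511912599943
0.2 -0.06054174421767114
the job is handed in; nothing more can be done
```

The flap is shut and held by its catch, the pole is back in both notches of its rest, and I handed the job in at about 24 s of the 72 s.

**What I did:** I gripped the pole and lowered the hook through the eye while the flap was open. I pulled the flap shut about 61 mm, and the force rose, dropped and rose again as the catch snapped. The highest force read at the wrist was about 6.5 N along the pull. I then eased off, lifted the hook out and laid the pole back.

**Last checks:**
- **Flap:** it stayed put when the hook eased off 8 mm with no pull left on it, and the later pictures show it shut.
- **Pole:** its tail is at the same pixels as at the start, in both notches, with the gripper clear of everything.
- **Bystanders:** the loupe, tin and spool show no shift in the last pictures. I did not measure them, and I did not check the dial gauge or hammer closely.

**What disagreed or went wrong:**
- **Flap angle:** my reading from the last picture is about 0.10 rad, with an error of a few hundredths. That sits right on the 0.1 limit, so I relied on the catch having snapped and the stated caught range (at most 0.085) rather than on the measurement.
- **Fingertip height:** the fingertips were about 28 mm higher than the reported tool position implied. The first grasp closed on air above the handle, moved nothing, and was repeated lower.
- **First hooking try:** the fingertip came down on the ring's near rim with a light touch. I corrected it by moving forward 9 mm.

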